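# Clip the kennel card to the display board

## Task

First slide the white card gently along its ledge until its side edge rests against the green end stop, without lifting it off. Then take the orange spring clip off the metal rail and clip it over the middle of the card's top edge, pushed fully down, so that it grips the card and the board behind it together; let go and leave the other things where they are.

Things in the scene. Friction and masses are not known exactly. Their poses are not given: they have to be found in the camera images.
- stand: Fixed display stand: dark foot 110 x 190 x 12 mm, thin grey board, steel ledge. Origin: foot's underside, below the board's middle. x: the way it faces (away from the robot, within 0.35 rad of world +x); y: along the ledge, from the stop (-y) to the open end; z up. The board leans back 0.30 rad: its 'up' is (-sin 0.30, 0, cos 0.30), its outward normal (cos 0.30, 0, sin 0.30) in this frame.
- ledge (a point): Where the board's front face meets the ledge's upper face, mid-board: x = 20, y = 0, z = 32 mm of the stand. The ledge is square to the board, 16 mm deep in front of it, 6 mm thick, y = -80 to 120 mm.
- board_top (a point): Middle of the board's upper edge, on its front face, 92 mm up the slope from point ledge. The board is 4 mm thick (behind that face) and spans y = -52 to 52 mm; nothing stands behind its upper 60 mm.
- stop_face (a point): Foot of the green end stop's face, at y = -65 mm of the stand, on the ledge. The stop is 32 mm tall and stops the card's side edge.
- card: Loose rigid white card with green band and blue panel, 130 wide, 95 tall, 4 mm thick, 50-100 g, standing on the ledge, leaning on the board, 16-38 mm off towards the open end. Origin: middle of its lower edge, mid-thickness; x: front normal, y: width (as the stand's y), z: up the card. Home (touching the stop) its origin is at stand y = 0. Its side edges overhang the board; it tops the board by 3 mm.
- rail: Fixed clip rail: dark foot 80 x 90 x 12 mm (x, y, z) with an upright aluminium plate, 5 mm thick (x), 70 mm wide (y), top at 76 mm. Origin: centre of the foot's underside. Stand and rail are at opposite sides of the robot's midline; which is left changes.
- rail_top (a point): Middle of the rail plate's upper edge, 76 mm above the table.
- clip: Orange spring clip, 77 mm tall, 40 mm wide (y), about 0.12 kg, at first clamped on the rail plate, jaws down, two wings up. Origin: its pivot pin; z: from jaws to wings; y: along the pin (parallel to the rail plate, y of the rail); x: across the wings, the way to squeeze. Jaws reach 32 mm below the pin, their rubber pads from 24 to 32 mm below it.
- clip_wings (a point): Midway between the wings' rolled lips (radius 3 mm, 42 mm above the pin; 54 mm over the lips at joint value 0). Squeezing the wings opens both jaws equally, letting go closes them; about 4 N at the lips on the rail to 15 N wide open.
- clip_throat (a point): Underside of the clip's dark block between the jaws, 8 mm below the pin: it lands on an edge when the clip is pushed fully on.
- jaw_a (a joint): Angle of each jaw (both equal), rad: 0 when the gap between the pads is 5 mm, as on the rail; gap = 5 mm + 56 mm x angle; width over the lips = 54 mm - 84 mm x angle. From -0.08 (shut) to 0.36 (open stop). About 0.05 when closed on card and board together (8 mm).
- mug: Blue mug, 76 mm wide, 85 mm tall, a bystander. Origin: centre of its underside.
- pill_bottle: Small amber jar, 44 mm wide, 75 mm tall, a bystander. Origin: centre of its underside.
- swab_jar: Clear jar with a steel lid, 72 mm wide, 95 mm tall, a bystander. Origin: centre of its underside.
- tape_roll: Yellow tape roll lying flat, 70 mm wide, 19 mm tall, a bystander. Origin: centre of its underside.
- stapler: Red and black stapler, 36 x 125 x 41 mm, a bystander. Origin: centre of its underside.
- glove_box: Blue box, 100 x 160 x 70 mm, a bystander. Origin: centre of its underside.
- notebook: Green notebook, 150 x 110 x 14 mm, a bystander. Origin: centre of its underside.
Not all that is in view belongs to the job. There is more than one size of the clip; the one meant has the size given above. There is more than one size of the card; the job needs the smaller.

How it is judged:
By the outcome, as a careful person would: the job done as asked, in the order asked, and still so for the second after the job is handed in, with the robot touching nothing.
It also fails if it takes over 64 s, if anything falls off the work surface, if the arm or the gripper's body presses on something with over 40 N, if the wrist force passes 120 N, or if a joint passes its speed limit or range.

## Robot

A 6-joint arm with a two-finger parallel gripper is mounted at the origin on the work surface. World frame = base frame: x ahead of the robot, y to its left, z up, the work surface at z = 0. Lengths are in m, angles in rad, forces in N, time in s.
With the tool pointing down it reaches from about 0.3 to 0.875 m from the base axis. Payload 6.4 kg.
Tool frame: the origin (TCP) lies midway between the tips of the shut fingers; the grasp point (between the pads) lies 19 mm behind it; y points along the fingers, x is the direction in which the jaws open and shut, and the axes are right-handed (so a half turn about y gives the same grasp; the last joint's range is limited). The gripper opens to 85 mm and grips with 20 to 120 N. Pads are 22 mm wide; open, the fingers measure 114 mm over their backs; the gripper's body (76 mm by 85 mm) begins 54 mm behind the grasp point. The pads swing forward as they close: fully open they stand 13 mm farther back than shut.
Start: joints at [0.898, 0.181, 1.607, -0, 1.354, -0.206], TCP at [0.259, 0.514, 0.231] pointing down, gripper open.
Joint ranges: [-2.99, 2.99], [-0.89, 2.07], [0.3, 2.58], [-1.14, 4.28], [0, 2.63], [-3.12, 3.12]. Speed limits (rad/s): [2.57, 2.57, 3.01, 3.14, 3.14, 3.14].

## Interface

Orientations are given as a unit quaternion [w, x, y, z].
In Python, from bench import ctrl gives the robot as it stands.
- The arm moves only by the tool step_arm, never from a script. Its argument "commands" is a list of rows, each a list of 7 numbers: the turn, a rotation vector about the tool's x, y, z in units of 6 degrees (1.0 is 6 degrees), then the shift along the tool's x, y, z in units of 30 mm (1.0 is 30 mm), then the opening, from 0 (shut) to 1 (fully open). A call has 1 to 10 rows; each row shifts and turns the commanded pose from where the row before left it, along the tool's axes as they then stand; what a row does not reach is not made up. A row lasts 1/10 s, in which the tool goes at most 50 mm and 8.59 degrees, less where a joint would pass 70% of its speed; a pose out of reach is approached as far as the arm can. A call with a number of a shift or a turn outside -1 to 1 is refused whole. A call with a gripper value outside its range is refused whole. The fingers move at their own pace and stop on an object; the grip force is fixed at half the most. Time passes only in rows, so rows that do not move let the fingers close. It gives the time, the measured TCP pose, the force and the opening at its end, in the units of the state.
- ctrl.get_obs(): the state, without advancing time (a new reading comes with each control period).
- ctrl.camera(name): name is "scene" or "top"; returns (picture, depth): 420x560x3 uint8, blue, green, red; 420x560 float32, m along the optical axis (not along the pixel's ray), 0 where there is no reading.
- ctrl.get_calibration(name): a dict with "intrinsics" (3x3 intrinsics, pixels), "D" ([k1, k2, p1, p2, k3] as OpenCV has them; the pictures are not rectified), "R" (3x3) and "t" (3): a world point X has camera coordinates R X + t. Camera axes: x right, y down, z forward; pixel columns grow to the right and rows downward; lengths in m; the calibration is good to about 2 mm. A picture is of the moment at which its call begins. get_calibration takes no time and is no camera call.
- ctrl.hand_in(): hands the job in, once; it reports no verdict.
Trained networks look in the newest picture that a camera, given by its name, has taken for a name from the list of things; names that differ only in an ending like _2 or _b are one class to them, and where a whole thing is asked for, a point or a joint stands for the part that bears it (a point fixed in the world has none). Each returns a list of dicts, best first, with "p" (0 to 1); they miss things now and then, are a little off and sometimes report something else, mostly with a low value. They report only what shows in the picture. A call takes as long as a camera call. They do not tell look-alikes from the thing itself.
- ctrl.boxes_of(thing, camera): "point" ([x, y, z] in m, in the coordinates of the camera as it stood for that picture, good to about 4 mm: the middle of the surface that is visible of it).
- ctrl.silhouettes(thing, camera): "pixels" (420x560 bool, what is visible of it).
The state is a dict: "time_s": time; "q": joint angles; "dq": joint speeds; "joint_efforts": joint torques, N m; "eef_pos": TCP position; "eef_rot": TCP orientation; "wrist_force": force on the tool from outside, world axes, zero at the start; "torque": the same for the moment, N m; "opening": opening from 0.0 (shut) to 1.0 (fully open).
Only numpy, scipy, OpenCV 4.12 (cv2) and the standard library are available. Lean on these libraries where they do the work, as an engineer would, in place of code of your own. Each camera call takes 0.05 s, during which the arm holds its last target.

## Working session

There is one attempt and no reset: what is moved stays moved. The work goes in short steps, Python scripts to look and compute and a tool call to move; the robot and the scene stay as the last step left them, time stands still between calls to the robot, and variables do not carry over. Pictures are saved under pics/ and viewed, and the job is handed in when it is done.

Besides the shell and the picture viewer there is one more tool, called after "Request:" as name(argument=value, ...) on one line, values as JSON. step_arm: Moves the arm, as the interface text tells. Its arguments: {"type":"object","properties":{"commands":{"type":"array"}},"required":["commands"]}

```bash
ls; mkdir -p pics; python3 - <<'E'
from bench import ctrl
import cv2
o=ctrl.get_obs(); print({k:(v if not hasattr(v,'round') else v) for k,v in o.items()})
for c in ["scene","top"]:
    p,d=ctrl.camera(c); cv2.imwrite(f"pics/{c}0.png",p)
    k=ctrl.get_calibration(c); print(c,k)
E
```

```text
pics
{'time_s': 0.0, 'q': array([ 8.97706819e-01,  1.81566600e-01,  1.60802368e+00, -1.19456056e-05,
        1.35379553e+00, -2.06324552e-01]), 'dq': array([ 0.00058207,  0.00087267,  0.0004882 , -0.00032515,  0.00215395,
       -0.00053069]), 'joint_efforts': array([ 4.97059027e-04, -4.44883740e+01, -3.51324892e+01, -3.07416858e-04,
        9.19471640e-03,  2.69069051e-05]), 'eef_pos': array([0.25839228, 0.51304244, 0.23036221]), 'eef_rot': array([-0.60186024,  0.60229764,  0.37021559, -0.37140574]), 'wrist_force': array([ 0.75467275, -0.47295712, -0.21216804]), 'torque': array([ 0.00918388, -0.05063328, -0.05443277]), 'opening': 0.9979157904694647}
scene {'intrinsics': array([[406.96550813,   0.        , 272.95657425],
       [  0.        , 406.96550813, 219.39293009],
       [  0.        ,   0.        ,   1.        ]]), 'D': array([-0.02506686,  0.        ,  0.        ,  0.        ,  0.        ]), 'R': array([[-0.78419295,  0.62045726,  0.00861393],
       [ 0.33815128,  0.43894492, -0.83245484],
       [-0.52028369, -0.64989241, -0.55402593]]), 't': array([ 0.40936553, -0.08657862,  1.28345784])}
top {'intrinsics': array([[423.26086879,   0.        , 280.99200341],
       [  0.        , 423.26086879, 213.36800815],
       [  0.        ,   0.        ,   1.        ]]), 'D': array([-0.13065754,  0.        ,  0.        ,  0.        ,  0.        ]), 'R': array([[ 0.00423271, -0.99984139, -0.01729959],
       [-0.99555344, -0.00258532, -0.09416297],
       [ 0.09410331,  0.01762123, -0.99540648]]), 't': array([-0.00315361,  0.53235   ,  1.00978334])}
```

View pics/scene0.png

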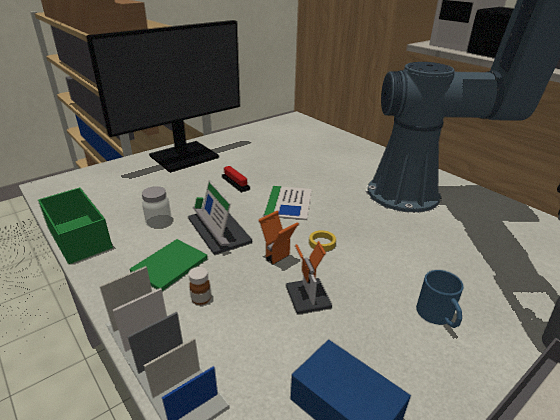

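View pics/top0.png

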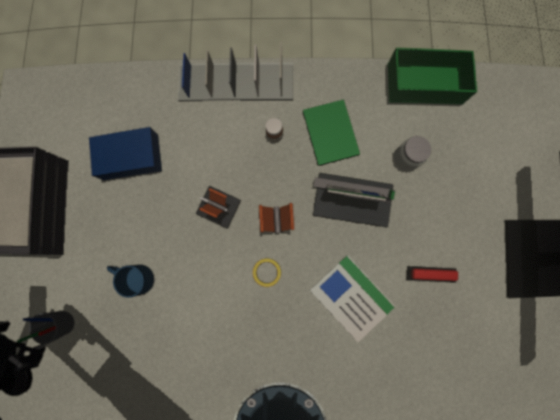

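```bash
cat > h.py <<'E'
from bench import ctrl
import numpy as np, cv2
from scipy.spatial.transform import Rotation as Ro
def cam(c):
    p,d=ctrl.camera(c); k=ctrl.get_calibration(c); return p,d,k
def world(k,d,uv):
    uv=np.asarray(uv,float).reshape(-1,1,2)
    n=cv2.undistortPoints(uv,k['intrinsics'],k['D']).reshape(-1,2)
    P=np.c_[n*d[:,None],d]
    return (P-k['t'])@k['R']
def cloud(k,d,mask=None):
    m=d>0
    if mask is not None: m&=mask
    v,u=np.nonzero(m)
    return world(k,d[v,u],np.c_[u,v]),u,v
def proj(k,X):
    X=np.asarray(X,float).reshape(-1,3)
    return cv2.projectPoints(X,cv2.Rodrigues(k['R'])[0],k['t'],k['intrinsics'],k['D'])[0].reshape(-1,2)
def c2w(k,p): return k['R'].T@(np.asarray(p)-k['t'])
E
python3 - <<'E'
from h import *
for c,(x,y,w,h) in [("top",(180,150,230,100)),("scene",(170,160,190,160))]:
    p,d,k=cam(c); np.savez(f"{c}0.npz",p=p,d=d)
    r=p[y:y+h,x:x+w]; s=min(800/w,600/h); cv2.imwrite(f"pics/{c}_z0.png",cv2.resize(r,None,fx=s,fy=s,interpolation=cv2.INTER_CUBIC))
    for t in ["stand","card","rail","clip","clip_wings","board_top","mug","tape_roll","notebook","pill_bottle","swab_jar","ledge","stop_face","rail_top","clip_throat","glove_box"]:
        try: print(c,t,[(round(b['p'],2),c2w(k,b['point']).round(4).tolist()) for b in ctrl.boxes_of(t,c)[:3]])
        except Exception as e: print(t,e)
print(ctrl.get_obs()['time_s'])
E
```

```text
top stand [(0.64, [0.5563, -0.1755, 0.0129])]
top card [(0.69, [0.3229, -0.1719, 0.0068]), (0.66, [0.5751, -0.1694, 0.0982])]
top rail [(0.89, [0.5443, 0.1438, 0.0144])]
top clip [(0.81, [0.5439, 0.1484, 0.1085]), (0.77, [0.5173, 0.0056, 0.0819]), (0.54, [0.5298, 0.1518, 0.1114])]
top clip_wings [(0.86, [0.5438, 0.1442, 0.1058]), (0.73, [0.541, 0.1397, 0.0178]), (0.65, [0.5167, 0.0122, 0.0823])]
top board_top [(0.61, [0.5656, -0.1798, 0.0098]), (0.53, [0.6676, -0.3112, 0.0961])]
top mug [(0.56, [0.3662, 0.3674, 0.0418]), (0.54, [0.5433, 0.1404, 0.1068])]
top tape_roll [(0.77, [0.3887, 0.0365, 0.0213])]
top notebook [(0.58, [0.7402, -0.1273, 0.0132])]
top pill_bottle [(0.85, [0.731, 0.0186, 0.0728])]
top swab_jar [(0.81, [0.6663, -0.3106, 0.0961]), (0.47, [0.7309, 0.0157, 0.0766])]
top ledge [(0.76, [0.5549, -0.1743, 0.0111])]
top stop_face [(0.63, [0.5627, -0.1785, 0.0171])]
top rail_top [(0.83, [0.5408, 0.1433, 0.0177])]
top clip_throat [(0.83, [0.5429, 0.1439, 0.1093]), (0.59, [0.5161, 0.0083, 0.0799]), (0.23, [0.7415, -0.1291, 0.0156])]
top glove_box [(0.83, [0.6711, 0.3789, 0.070
[... 403 characters left out ...]
0.0958]), (0.75, [0.5251, 0.0082, 0.063])]
scene board_top [(0.61, [0.5901, -0.1442, 0.0053])]
scene mug [(0.81, [0.3924, 0.3566, 0.0506])]
scene tape_roll [(0.8, [0.3857, 0.0306, 0.0129]), (0.34, [0.5439, 0.1553, 0.0931])]
scene notebook [(0.65, [0.7424, -0.1077, 0.0112])]
scene pill_bottle [(0.75, [0.7385, 0.0359, 0.0447])]
scene swab_jar [(0.89, [0.6839, -0.289, 0.0582])]
scene ledge [(0.74, [0.5913, -0.146, 0.0116])]
scene stop_face [(0.62, [0.5896, -0.1406, 0.0053])]
scene rail_top [(0.83, [0.5623, 0.1689, 0.0118]), (0.23, [0.5912, -0.1391, 0.0063])]
scene clip_throat [(0.77, [0.5436, 0.156, 0.0967]), (0.55, [0.5211, 0.0053, 0.0659])]
scene glove_box [(0.74, [0.6879, 0.39, 0.0643])]
1.8
```

View pics/scene_z0.png

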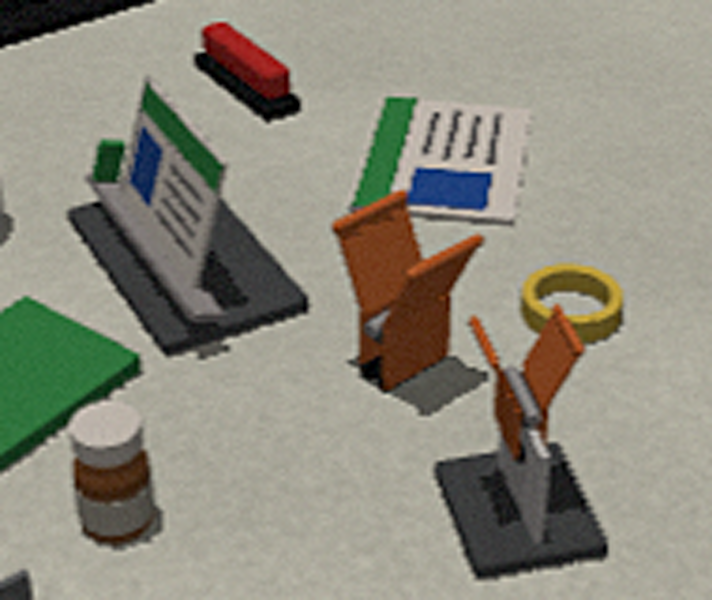

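View pics/top_z0.png

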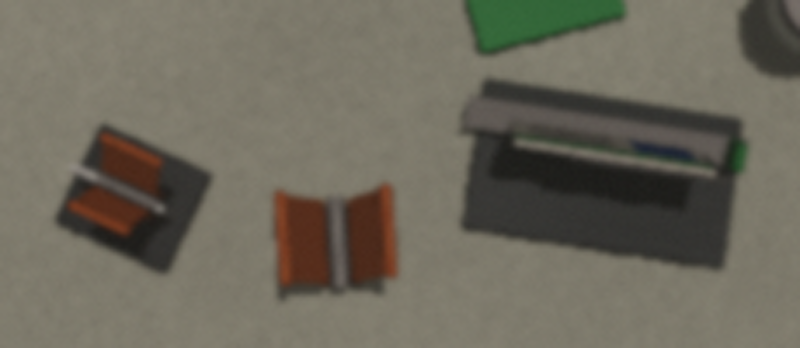

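```bash
cat > m1.py <<'E'
from h import *
Z={c:np.load(f"{c}0.npz") for c in("top","scene")}
K={c:ctrl.get_calibration(c) for c in Z}
def pts(c):
    P,u,v=cloud(K[c],Z[c]['d']); col=Z[c]['p'][v,u].astype(int); return P,u,v,col
def sel(P,c,r): return np.linalg.norm(P[:,:2]-c,axis=1)<r
def inset(r): return r
for name,cen,dim in [("stand",(0.565,-0.177),(.11,.19)),("rail",(0.543,0.145),(.08,.09))]:
  for c in Z:
    P,u,v,col=pts(c)
    m=sel(P,np.array(cen),0.15)&(P[:,2]<0.02)
    dark=col.max(1)<75
    m2=m&dark&(P[:,2]>0.006)
    Q=P[m2]; 
    # robust: largest component in image
    im=np.zeros((420,560),np.uint8); im[v[m2],u[m2]]=1
    n,lab,st,ce=cv2.connectedComponentsWithStats(im)
    q=P[m2]; l=lab[v[m2],u[m2]]; b=1+np.argmax(st[1:,4]); q=q[l==b]
    r=cv2.minAreaRect(q[:,:2].astype(np.float32))
    print(name,c,len(q),"z med",np.median(q[:,2]).round(4),"std",q[:,2].std().round(4),r)
    m=sel(P,np.array(cen),0.3)&(P[:,2]<0.005)
    print("  table z",np.median(P[m][:,2]).round(4))
E
python3 m1.py
```

```text
stand top 1903 z med 0.013 std 0.0019 ((0.5496785640716553, -0.17671923339366913), (0.1908380389213562, 0.07156664878129959), 80.25276947021484)
  table z 0.0012
stand scene 929 z med 0.0091 std 0.0012 ((0.5696231722831726, -0.1759554147720337), (0.19182990491390228, 0.1080395057797432), 80.98287200927734)
  table z -0.0026
rail top 500 z med 0.0132 std 0.002 ((0.5494762659072876, 0.1554870307445526), (0.08670186996459961, 0.07848222553730011), 65.23594665527344)
  table z 0.0012
rail scene 835 z med 0.0094 std 0.0014 ((0.5522280931472778, 0.15919169783592224), (0.09080240875482559, 0.07811865955591202), 65.84703063964844)
  table z -0.0024
```

```bash
cat > fit.py <<'E'
from h import *
from scipy.optimize import minimize
Z={c:np.load(f"{c}0.npz") for c in("top","scene")}
K={c:ctrl.get_calibration(c) for c in Z}
S=4
def T(x,y,yaw): 
    M=np.eye(4); M[:3,:3]=Ro.from_euler('z',yaw).as_matrix(); M[:2,3]=x,y; return M
def box(lo,hi):
    g=np.array(np.meshgrid(*zip(lo,hi))).reshape(3,-1).T; return g
t=0.30; up=np.array([-np.sin(t),0,np.cos(t)]); nn=np.array([np.cos(t),0,np.sin(t)]); L=np.array([.02,0,.032])
def bl(b): # board coords (n,y,u)->stand
    return L+b[:,:1]*nn+b[:,1:2]*np.array([0,1,0])+b[:,2:]*up
def standparts(s):
    return [box((-.055,-.095,0),(.055,.095,.012)), bl(box((-.004,-.052,0),(0,.052,.092))), bl(box((0,-.08,-.006),(.016,.12,0))), bl(box((0,s-.065,0),(.004,s+.065,.095)))]
def railparts(): return [box((-.04,-.045,0),(.04,.045,.012)), box((-.0025,-.035,0),(.0025,.035,.076))]
def render(parts,M,k,off):
    im=np.zeros((420*2,560*2),np.uint8)
    for b in parts:
        X=b@M[:3,:3].T+M[:3,3]
        uv=proj(k,X)+off; uv=(uv+0.5)*2-0.5
        h=cv2.convexHull(np.round(uv*16).astype(np.int32)); cv2.fillConvexPoly(im,h,1,shift=4,lineType=cv2.LINE_8)
    return cv2.resize(im.astype(np.float32),(560,420),interpolation=cv2.INTER_AREA)
def obs(c,cen,r,dil=3):
    P,u,v=cloud(K[c],Z[c]['d']); p=Z[c]['p']; col=p[v,u].astype(int)
    near=np.linalg.norm(P[:,:2]-cen,axis=1)<r
    hsv=cv2.cvtColor(p,cv2.COLOR_BGR2HSV)[v,u].astype(int)
    z=P[:,2]-(0.0012 if c=="top" else -0.0025)
    fg=near&(z>0.006)
    orange=(hsv[:,0]<20)&(hsv[:,1]>120); green=(hsv[:,0]>45)&(hsv[:,0]<85)&(hsv[:,1]>110)
    F=np.zeros((420,560),np.uint8);F[v[fg],u[fg]]=1
    N=np.zeros((420,560),np.uint8);N[v[near],u[near]]=1
    O=np.zeros((420,560),np.uint8);O[v[orange],u[orange]]=1
    G=np.zeros((420,560),np.uint8);G[v[green],u[green]]=1
    return F,N,O,G,P,u,v
if __name__=="__main__":
    for name,x0,r in [("stand",[0.566,-0.177,-0.163,0.025],.14),("rail",[0.551,0.157,-0.427],.085)]:
        D={}
        for c in Z:
            F,N,O,G,*_=obs(c,np.array(x0[:2]),r)
            ig=cv2.dilate(O,np.ones((3,3))) if name=="rail" else np.zeros_like(O)
            D[c]=(F,N&(1-ig))
        def cost(x,cs):
            s=0
            for c in cs:
                R=render(standparts(x[3]) if name=="stand" else railparts(),T(*x[:3]),K[c],0)
                F,N=D[c]; s+=np.abs(R-F)[N>0].sum()/F.sum()
            return s
        for cs in (["top"],["scene"],["top","scene"]):
            sim=np.array([x0]+[[x0[j]+(0.006 if j!=2 else .05)*(i==j) for j in range(len(x0))] for i in range(len(x0))])
            q=minimize(cost,x0,args=(cs,),method="Nelder-Mead",options=dict(initial_simplex=sim,xatol=1e-4,fatol=1e-4))
            print(name,cs,q.x.round(4),round(q.fun,4))
        for c in Z:
            p=cv2.resize(Z[c]['p'],None,fx=S,fy=S,interpolation=cv2.INTER_CUBIC)
            for b in (standparts(q.x[3]) if name=="stand" else railparts()):
                M=T(*q.x[:3]);uv=(proj(K[c],b@M[:3,:3].T+M[:3,3])+.5)*S-.5
                cv2.polylines(p,[cv2.convexHull(uv.astype(np.float32)).astype(int)],True,(0,255,255),1)
            cc=(proj(K[c],[*q.x[:2],.05])[0]*S).astype(int)
            cv2.imwrite(f"pics/fit_{name}_{c}.png",p[cc[1]-230:cc[1]+230,cc[0]-300:cc[0]+300])
E
python3 fit.py
```

```text
stand ['top'] [ 0.5693 -0.1809 -0.1521  0.0263] 0.1647
stand ['scene'] [ 0.568  -0.1872 -0.1716  0.0299] 0.2256
stand ['top', 'scene'] [ 0.5692 -0.1823 -0.1522  0.0247] 0.4076
rail ['top'] [ 0.5506  0.1571 -0.4251] 0.041
rail ['scene'] [ 0.548   0.155  -0.4305] 0.088
rail ['top', 'scene'] [ 0.5504  0.1565 -0.433 ] 0.1465
```

```bash
python3 -c "
import cv2,numpy as np
for n in ('stand','rail'):
    a=[cv2.imread(f'pics/fit_{n}_{c}.png') for c in ('top','scene')]
    im=np.vstack(a); print(im.shape); cv2.imwrite(f'pics/fit_{n}.png',cv2.resize(im[:, :],None,fx=.65,fy=.65))
"
```

```text
(920, 600, 3)
(920, 600, 3)
```

View pics/fit_stand_scene.png

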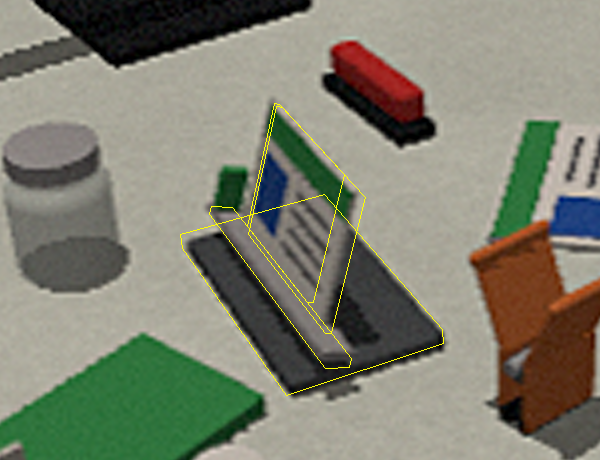

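View pics/fit_stand_top.png

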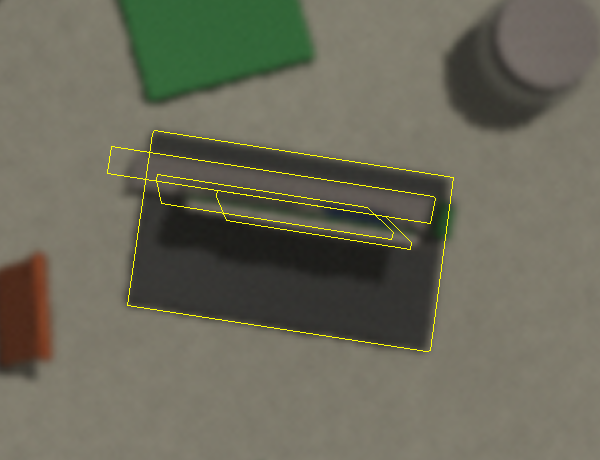

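View pics/fit_rail_scene.png

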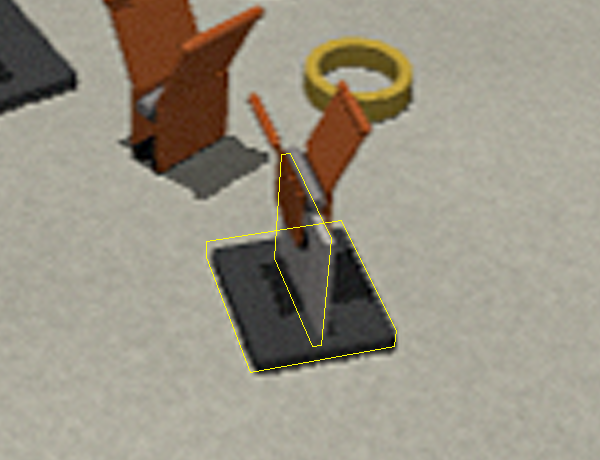

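View pics/fit_rail_top.png

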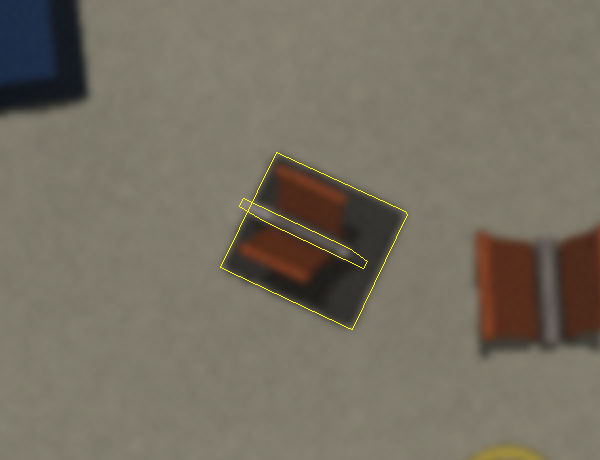

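```bash
cat > fit2.py <<'E'
from fit import *
x0=np.array([0.5692,-0.1823,-0.1522])
# card front face from scene: points with height>0.04 near the stand
for c in Z:
    F,N,O,G,P,u,v=obs(c,x0[:2],.14)
    z=P[:,2]-(0.0012 if c=="top" else -0.0025)
    m=(np.linalg.norm(P[:,:2]-x0[:2],axis=1)<.14)&(z>0.055)&(P[:,0]<.64)
    im=np.zeros((420,560),np.uint8);im[v[m],u[m]]=1
    er=cv2.erode(im,np.ones((3,3)));
    mm=m&(er[v,u]>0) if c=="scene" else m
    Q=P[mm]; 
    for it in range(5):
        cen=Q.mean(0); n=np.linalg.svd(Q-cen)[2][2]; n*=np.sign(n[0]); r=(Q-cen)@n; Q=Q[abs(r)<max(2.5*r.std(),.002)]
    print(c,len(Q),"n",n.round(3),"lean",np.arcsin(n[2]).round(3),"yaw",np.arctan2(n[1],n[0]).round(3),"cen",cen.round(4),"std",r.std().round(4))
    print("  ys",np.percentile(P[m][:,1],[0,2,50,98,100]).round(4), "zmax",np.percentile(P[m][:,2],[98,100]).round(4))
    # green stop
    g=(G[v,u]>0)&m|((G[v,u]>0)&(np.linalg.norm(P[:,:2]-x0[:2],axis=1)<.14)&(P[:,1]<-.22)&(P[:,2]>.02))
    gg=(G[v,u]>0)&(np.linalg.norm(P[:,:2]-[.57,-.26],axis=1)<.04)&(P[:,2]>.02)
    print("  stop",gg.sum(),P[gg].min(0).round(4),P[gg].max(0).round(4), u[gg].min(),u[gg].max(),v[gg].min(),v[gg].max())
    p=Z[c]['p']; 
    a,b,w,h=(220,170,100,80) if c=="scene" and False else ((305,165,100,70) if c=="top" else (182,172,75,85))
    s=min(800/w,600/h); q=cv2.resize(p[b:b+h,a:a+w],None,fx=s,fy=s,interpolation=cv2.INTER_CUBIC)
    for i in range(0,w,10): cv2.putText(q,str(a+i),(int(i*s),10),0,.35,(0,0,255)); cv2.line(q,(int((i+.5)*s),12),(int((i+.5)*s),20),(0,0,255))
    for i in range(0,h,10): cv2.putText(q,str(b+i),(0,int((i+.5)*s)),0,.35,(0,0,255)); 
    cv2.imwrite(f"pics/z_{c}.png",q)
E
python3 fit2.py
```

```text
top 450 n [ 0.925 -0.153  0.347] lean 0.355 yaw -0.164 cen [ 0.57   -0.1812  0.1036] std 0.0022
  ys [-0.2707 -0.2664 -0.1832 -0.1097 -0.1063] zmax [0.1263 0.128 ]
  stop 10 [ 0.5684 -0.2657  0.0624] [ 0.5801 -0.2627  0.0696] 391 392 192 197
scene 501 n [ 0.943 -0.158  0.293] lean 0.297 yaw -0.166 cen [ 0.5775 -0.1625  0.0894] std 0.0009
  ys [-0.2683 -0.2617 -0.1647 -0.1072 -0.1041] zmax [0.1207 0.1224]
  stop 77 [ 0.5569 -0.2684  0.0328] [ 0.5881 -0.2244  0.1164] 195 210 183 207
```

```bash
ls pics
```

```text
fit_rail.png
fit_rail_scene.png
fit_rail_top.png
fit_stand.png
fit_stand_scene.png
fit_stand_top.png
scene0.png
scene_z0.png
top0.png
top_z0.png
z_scene.png
z_top.png
```

View pics/z_top.png

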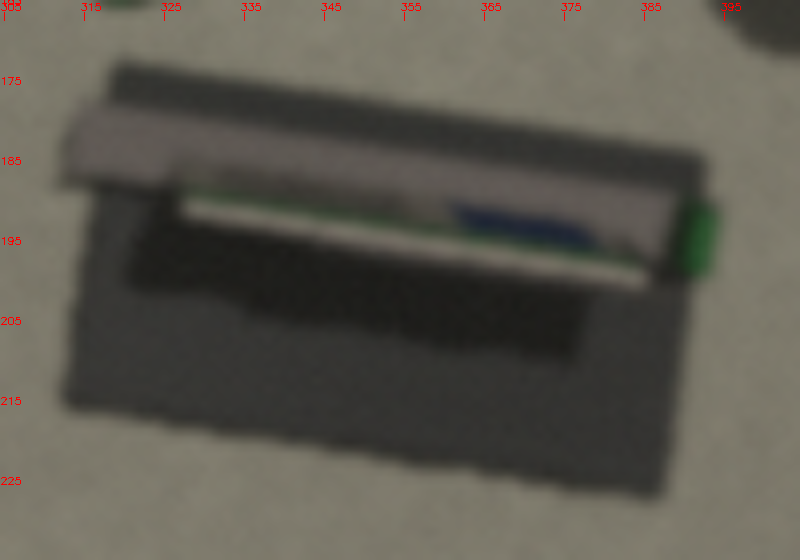

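View pics/z_scene.png

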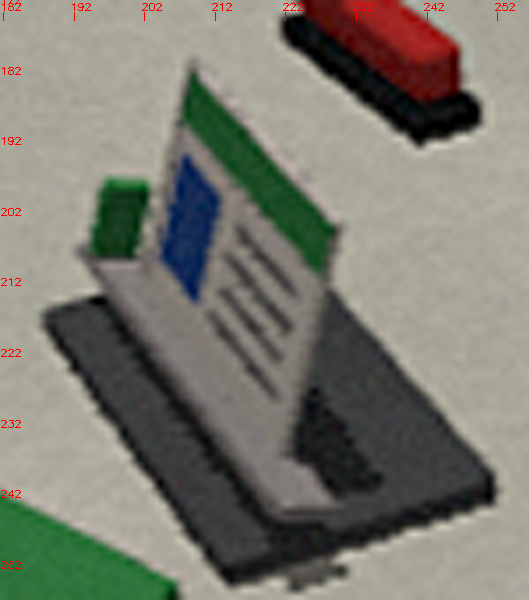

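```bash
cat > fit3.py <<'E'
from fit import *
from scipy.optimize import least_squares
def zp(c,X,Y):
    return (305+X/8-.5,165+Y/8-.5) if c=="top" else (182+X/7.0588-.5,172+Y/7.0588-.5)
foot={"top":[((.055,.095,.012),(118,62)),((.055,-.095,.012),(708,155)),((-.055,-.095,.012),(662,498)),((-.055,.095,.012),(62,408))],
 "scene":[((.055,-.095,.012),(45,318)),((.055,.095,.012),(230,566)),((-.055,.095,.012),(493,472))]}
B=lambda n,y,u: tuple(L+n*nn+np.array([0,y,0])+u*up)
led={"top":[((.016,.12,0),(76,100)),((0,.12,0),(60,186))],"scene":[((.016,.12,0),(272,513)),((.0,.12,0),(345,498)),((.016,-.08,0),(82,248))]}
card={"top":[((.004,.065,.095),(182,196)),((0,.065,.095),(180,214)),((.004,-.065,.095),(645,270)),((0,-.065,.095),(645,288))],"scene":[((.004,-.065,.095),(192,60)),((.004,.065,.095),(338,228)),((.004,.065,0),(290,457))]}
def res(p,cs,yaw=None,foots=True):
    fx,fy,lx,ly,yw,s=p; r=[]
    for c in cs:
        for X,q in foot[c]: r.append(proj(K[c],T(fx,fy,yw)[:3,:3]@np.array(X)+[fx,fy,0])[0]-zp(c,*q))
        for X,q in led[c]: r.append(proj(K[c],T(0,0,yw)[:3,:3]@np.array(B(*X))+[lx,ly,0])[0]-zp(c,*q))
        for X,q in card[c]: r.append(proj(K[c],T(0,0,yw)[:3,:3]@np.array(B(X[0],X[1]+s,X[2]))+[lx,ly,0])[0]-zp(c,*q))
    return np.ravel(r)
for cs in (["top"],["scene"],["top","scene"]):
    q=least_squares(res,[.569,-.182,.569,-.182,-.16,.025],args=(cs,),loss="soft_l1")
    print(cs,q.x.round(4)); print(np.round(res(q.x,cs).reshape(-1,2),1).tolist())
E
python3 fit3.py
```

```text
['top'] [ 0.5688 -0.1802  0.5673 -0.1941 -0.1498  0.0233]
[[-0.7, -0.1], [0.3, -0.2], [0.5, 0.3], [-0.2, -0.0], [-0.4, 0.2], [0.6, -4.1], [0.2, 0.6], [0.2, 0.2], [-0.1, 0.3], [-0.4, -0.2]]
['scene'] [ 0.5698 -0.1753  0.567  -0.1887 -0.1407  0.0218]
[[-1.1, -1.3], [-0.2, 0.1], [2.0, 0.4], [2.8, -0.4], [-1.7, 1.4], [-0.1, -0.6], [0.2, 0.5], [0.6, -1.0], [-1.0, 0.3]]
['top', 'scene'] [ 0.5688 -0.1793  0.5668 -0.1929 -0.1485  0.0228]
[[-1.1, -0.0], [-0.1, -0.2], [0.2, 0.3], [-0.5, 0.0], [-0.9, 0.4], [0.1, -3.9], [-0.1, 0.9], [-0.2, 0.5], [-0.4, 0.5], [-0.7, -0.0], [-1.3, -2.2], [-1.1, -0.8], [1.2, -0.3], [1.5, -1.2], [-3.0, 0.6], [-0.6, -1.3], [-0.3, 0.0], [-0.4, -1.5], [-1.9, -0.2]]
```

```bash
cat > clip.py <<'E'
from fit import *
xr=[0.5504,0.1565,-0.43]
M=T(*xr)
for c in Z:
    F,N,O,G,P,u,v=obs(c,np.array(xr[:2]),.085)
    P=P-[0,0,0.0012 if c=="top" else -.0025]
    m=(O[v,u]>0)&(np.linalg.norm(P[:,:2]-xr[:2],axis=1)<.09)
    q=(P[m]-M[:3,3])@M[:3,:3]
    print(c,m.sum(),np.percentile(q,[1,50,99],axis=0).round(4).tolist())
    top=q[q[:,2]>0.115]; print(len(top),np.percentile(top,[3,50,97],axis=0).round(4).tolist())
# pixel based lips from top at z=.126
k=K["top"]; f=cv2.imread("pics/fit_rail_top.png")
cc=(proj(k,[*[0.5504,0.1565],.05])[0]*4).astype(int)
def ray(k,uv,z):
    n=cv2.undistortPoints(np.array(uv,float).reshape(1,1,2),k['intrinsics'],k['D']).ravel()
    d=k['R'].T@np.array([*n,1]); o=-k['R'].T@k['t']; return o+d*(z-o[2])/d[2]
for X,Y in [(277,172),(347,200),(240,247),(307,280)]:
    uv=((cc[0]-300+X+.5)/4-.5,(cc[1]-230+Y+.5)/4-.5)
    w=ray(k,uv,.127); print(w.round(4),(M[:3,:3].T@(w-M[:3,3])).round(4))
# stop check
Ms=T(.567,-.193,-.155)
for n,y,u_ in [(0,-.065,.032),(.016,-.065,.032),(.016,-.065,0),(0,-.08,.032),(.016,.12,0)]:
    X=Ms[:3,:3]@np.array(L+n*nn+np.array([0,y,0])+u_*up)+Ms[:3,3]
    a=proj(K["top"],X)[0];b=proj(K["scene"],X)[0]
    print((n,y,u_),"ztop",((a-[305,165]+.5)*8).round(0),"zscene",((b-[182,172]+.5)*7.06).round(0))
o=ctrl.get_obs()
R=Ro.from_quat(o['eef_rot'],scalar_first=True).as_matrix(); print(R.round(3),o['time_s'])
E
python3 clip.py
```

```text
top 371 [[-0.0275, -0.0293, 0.0103], [0.006, -0.0085, 0.111], [0.0347, 0.0359, 0.1314]]
152 [[-0.0267, -0.029, 0.1165], [-0.0002, -0.0093, 0.1269], [0.0263, 0.0103, 0.1313]]
scene 388 [[-0.0269, -0.0268, 0.0592], [-0.0103, -0.001, 0.1049], [0.0256, 0.014, 0.1301]]
126 [[-0.027, -0.0266, 0.1158], [-0.0213, -0.0044, 0.1269], [0.0257, 0.0136, 0.1301]]
[0.5749 0.158  0.127 ] [0.0217 0.0116 0.127 ]
[0.5592 0.1184 0.127 ] [ 0.0239 -0.031   0.127 ]
[0.5328 0.1779 0.127 ] [-0.0249  0.0121  0.127 ]
[0.5146 0.1399 0.127 ] [-0.0257 -0.03    0.127 ]
(0, -0.065, 0.032) ztop [678. 264.] zscene [145. 183.]
(0.016, -0.065, 0.032) ztop [688. 211.] zscene [107. 183.]
(0.016, -0.065, 0) ztop [668. 196.] zscene [ 91. 256.]
(0, -0.08, 0.032) ztop [727. 272.] zscene [131. 167.]
(0.016, 0.12, 0) ztop [ 70. 100.] zscene [280. 505.]
[[ 0.45  -0.    -0.893]
 [ 0.893 -0.     0.45 ]
 [-0.    -1.     0.   ]] 1.8
```

```bash
cat > plan.py <<'E'
from h import *
SX,SY,SYAW=.567,-.193,-.155
t=.30; up=np.array([-np.sin(t),0,np.cos(t)]); nn=np.array([np.cos(t),0,np.sin(t)]); L=np.array([.02,0,.032])
Rs=Ro.from_euler('z',SYAW).as_matrix()
def SP(n,y,u): return Rs@(L+n*nn+np.array([0,y,0])+u*up)+[SX,SY,0]
Rb=Rs@np.c_[nn,-up,[0,1,0]]          # tool aligned with board
def cur():
    o=ctrl.get_obs(); return Ro.from_quat(o['eef_rot'],scalar_first=True).as_matrix(),o['eef_pos'],o
def delta(Rt,pt,show=True):
    R,p,o=cur()
    rv=Ro.from_matrix(R.T@Rt).as_rotvec(degrees=True)/6
    sh0=R.T@(pt-p)/.03; sh1=Rt.T@(pt-p)/.03
    print("turn units",rv.round(2),"| shift (cur axes)",sh0.round(2),"| shift (target axes)",sh1.round(2),"t",o['time_s'].__round__(2),"op",round(o['opening'],3),"F",o['wrist_force'].round(1))
E
python3 - <<'E'
from plan import *
Rv=Rs@np.c_[[1,0,0],[0,0,-1],[0,1,0]]
Rpush=Rb@Ro.from_euler('x',-5,degrees=True).as_matrix()
print(SP(.002,.114,.035),SP(.002,.114,.2))
delta(Rv,SP(.002,.114,.17)); delta(Rpush,SP(.002,.114,.17))
E
```

```text
[ 0.59602812 -0.08215247  0.06602782] [ 0.54785185 -0.07462477  0.22365834]
turn units [ 0.   12.02 -0.  ] | shift (cur axes) [-13.08   1.21 -17.71] | shift (target axes) [ 12.84   1.21 -17.88] t 1.8 op 0.998 F [-0.7  0.3 -0.2]
turn units [-2.52 12.04 -1.96] | shift (cur axes) [-13.08   1.21 -17.71] | shift (target axes) [ 11.91   6.49 -17.38] t 1.8 op 0.998 F [-0.7  0.3 -0.2]
```

Request:
step_arm(commands=[[0,1,0,0,0,0,0],[0,1,0,0,0,0,0],[0,1,0,0,0,0,0],[0,1,0,0,0,0,0],[0,1,0,0,0,0,0],[0,1,0,0,0,0,0],[0,1,0,0,0,0,0],[0,1,0,0,0,0,0],[0,1,0,0,0,0,0],[0,1,0,0,0,0,0]])

```text
time_s: 2.8
eef_pos: [0.2588, 0.5135, 0.2313]
eef_rot: [-0.707, 0.707, 0.019, -0.019]
wrist_force: [0.7, -0.6, -0.7]
opening: -0.001
```

Request:
step_arm(commands=[[0,1,0,0,0,0,0],[0,1,0,0,0,0,0],[0,0,0,0.7,0,-1,0],[0,0,0,0.7,0,-1,0],[0,0,0,0.7,0,-1,0],[0,0,0,0.7,0,-1,0],[0,0,0,0.7,0,-1,0],[0,0,0,0.7,0,-1,0],[0,0,0,0.7,0,-1,0],[0,0,0,0.7,0,-1,0]])

```text
time_s: 3.8
eef_pos: [0.3888, 0.2494, 0.2315]
eef_rot: [0.705, -0.705, 0.054, -0.054]
wrist_force: [1.5, -0.1, 0.1]
opening: 0.003
```

```bash
python3 - <<'E'
from plan import *
Rpush=Rb@Ro.from_euler('x',-5,degrees=True).as_matrix()
delta(Rpush,SP(.002,.114,.17)); print(cur()[1:])
E
```

```text
turn units [-0.83  0.15 -2.86] | shift (cur axes) [ 7.18  1.22 -9.87] | shift (target axes) [ 6.52  4.14 -9.53] t 3.8 op 0.003 F [ 1.5 -0.1  0.1]
(array([0.38879888, 0.24942696, 0.23152316]), {'time_s': 3.8, 'q': array([ 3.12538438e-01, -8.07540097e-02,  1.87990170e+00, -7.15411835e-06,
        1.34177001e+00,  4.65053493e-01]), 'dq': array([-0.81240739, -0.13050665,  0.11873417,  0.00101208,  0.00488838,
       -0.80515176]), 'joint_efforts': array([ 4.59233254e+00, -3.06890380e+01, -3.46143723e+01,  1.28053688e-02,
        1.72123862e-01,  1.08350739e+00]), 'eef_pos': array([0.38879888, 0.24942696, 0.23152316]), 'eef_rot': array([ 0.70513997, -0.70496361,  0.05364764, -0.05409115]), 'wrist_force': array([ 1.53989394, -0.06725776,  0.13935128]), 'torque': array([-6.06248522e-05,  2.41905398e-02, -1.46267820e-02]), 'opening': 0.00280836651836609})
```

Request:
step_arm(commands=[[0,0,0,0.7,0,-1,0],[0,0,0,0.7,0,-1,0],[0,0,0,0.7,0,-1,0],[0,0,0,0.7,0,-1,0],[0,0,0,0.7,0,-1,0],[0,0,0,0.7,0,-1,0],[0,0,0,0.7,0,-1,0],[0,0,0,0.7,0,-1,0],[0,0,0,0.7,0,-1,0],[0,0,0,0,0,0,0]])

```text
time_s: 4.8
eef_pos: [0.5356, -0.0487, 0.2314]
eef_rot: [-0.704, 0.705, -0.055, 0.056]
wrist_force: [-0.5, 0.8, -0.8]
opening: -0.001
```

Request:
step_arm(commands=[[0,0,-1,0,0,0,0],[0,0,-1,0,0,0,0],[0,0,-0.86,0,0,0,0],[-0.83,0,0,0,0,0,0],[0,0,0,0,0,0,0],[0,0,0,0,0,0,0]])

```text
time_s: 5.4
eef_pos: [0.5342, -0.0437, 0.2316]
eef_rot: [-0.659, 0.734, 0.046, 0.16]
wrist_force: [-0.3, -0.2, -0.1]
opening: 0.002
```

```bash
python3 - <<'E'
from plan import *
Rpush=Rb@Ro.from_euler('x',-5,degrees=True).as_matrix()
delta(Rpush,SP(.002,.114,.17)); delta(Rpush,SP(.002,.114,.035)); print(cur()[1])
for c in("top","scene"):
    p,d,k=cam(c); 
    e=cur()[1]; uv=proj(k,e)[0]; print(c,uv)
    q=cv2.resize(p,None,fx=4,fy=4,interpolation=cv2.INTER_CUBIC); cc=(uv*4+1.5).astype(int); cv2.circle(q,tuple(cc),4,(0,0,255),1)
    x0=max(cc[0]-300,0);y0=max(cc[1]-200,0); cv2.imwrite(f"pics/pp_{c}.png",q[y0:y0+400,x0:x0+600])
E
```

```text
turn units [-0.03  0.04 -0.  ] | shift (cur axes) [ 0.5   1.51 -0.83] | shift (target axes) [ 0.5   1.51 -0.82] t 5.4 op 0.002 F [-0.3 -0.2 -0.1]
turn units [-0.03  0.04 -0.  ] | shift (cur axes) [ 0.5   5.99 -0.45] | shift (target axes) [ 0.5   5.99 -0.43] t 5.4 op 0.002 F [-0.3 -0.2 -0.1]
[ 0.53423851 -0.04368986  0.23162087]
top [301.04678743 202.46730313]
scene [257.06594536 166.33764778]
```

View pics/pp_top.png

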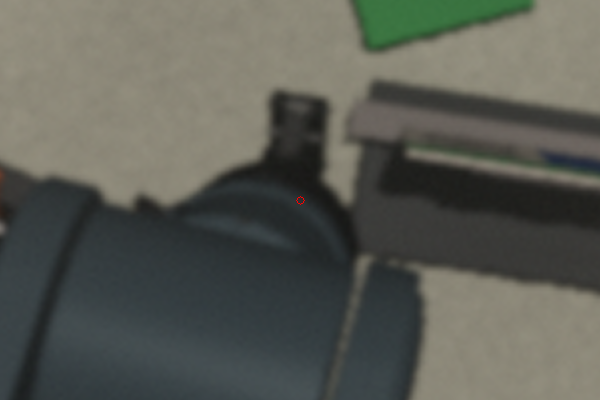

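View pics/pp_scene.png

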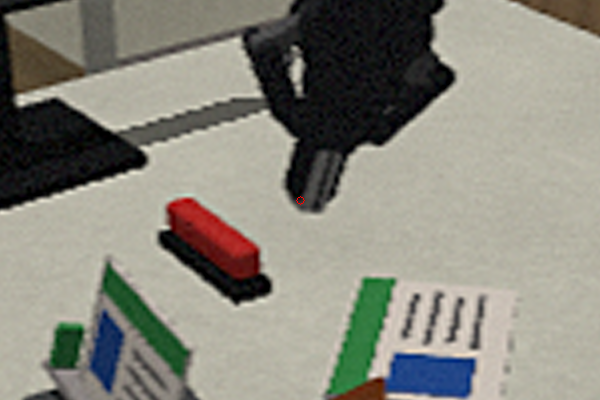

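```bash
python3 - <<'E'
from plan import *
p,d,k=cam("top")
cc=np.array([301.05,202.47])*4+1.5
for X,Y in [(300,100),(300,120),(300,150),(285,130),(315,130),(300,180),(300,200),(300,60)]:
    u,v=((cc.astype(int)-[300,200]+[X,Y])/4).astype(int)
    print((X,Y),(u,v),world(k,np.array([d[v,u]]),[(u,v)])[0].round(3))
E
```

```text
(300, 100) (np.int64(301), np.int64(177)) [ 0.565 -0.041  0.339]
(300, 120) (np.int64(301), np.int64(182)) [ 0.556 -0.041  0.343]
(300, 150) (np.int64(301), np.int64(190)) [ 0.541 -0.041  0.352]
(285, 130) (np.int64(297), np.int64(185)) [ 0.551 -0.034  0.345]
(315, 130) (np.int64(305), np.int64(185)) [ 0.553 -0.048  0.329]
(300, 180) (np.int64(301), np.int64(197)) [ 0.524 -0.039  0.392]
(300, 200) (np.int64(301), np.int64(202)) [ 0.51  -0.038  0.438]
(300, 60) (np.int64(301), np.int64(167)) [ 0.653 -0.051 -0.   ]
```

Request:
step_arm(commands=[[0,0,0,0.25,0.5,-0.2,0],[0,0,0,0.25,1,-0.25,0],[0,0,0,0,1,0,0],[0,0,0,0,1,0,0],[0,0,0,0,1,0,0],[0,0,0,0,0.9,0,0],[0,0,0,0,0.55,0,0],[0,0,0,0,0,0,0],[0,0,0,0,0,0,0]])

```text
time_s: 6.45
eef_pos: [0.5953, -0.0839, 0.0668]
eef_rot: [-0.658, 0.734, 0.044, 0.161]
wrist_force: [-0.1, -0.7, 0.3]
opening: 0.001
```

```bash
python3 - <<'E'
from plan import *
Rpush=Rb@Ro.from_euler('x',-5,degrees=True).as_matrix()
delta(Rpush,SP(.002,.114,.035)); print(cur()[1])
for c in("top","scene"):
    p,d,k=cam(c); 
    e=cur()[1]; uv=proj(k,e)[0]; print(c,uv)
    q=cv2.resize(p,None,fx=5,fy=5,interpolation=cv2.INTER_CUBIC); cc=(uv*5+2).astype(int); cv2.circle(q,tuple(cc),4,(0,0,255),1)
    x0=max(cc[0]-400,0);y0=max(cc[1]-300,0); cv2.imwrite(f"pics/pq_{c}.png",q[y0:y0+500,x0:x0+700])
E
```

```text
turn units [-0.01  0.02 -0.01] | shift (cur axes) [0.01 0.02 0.06] | shift (target axes) [0.01 0.02 0.06] t 6.45 op 0.001 F [-0.1 -0.7  0.3]
[ 0.59534417 -0.08390945  0.06681067]
top [315.80231634 184.97466583]
scene [227.94036081 228.17945907]
```

View pics/pq_scene.png

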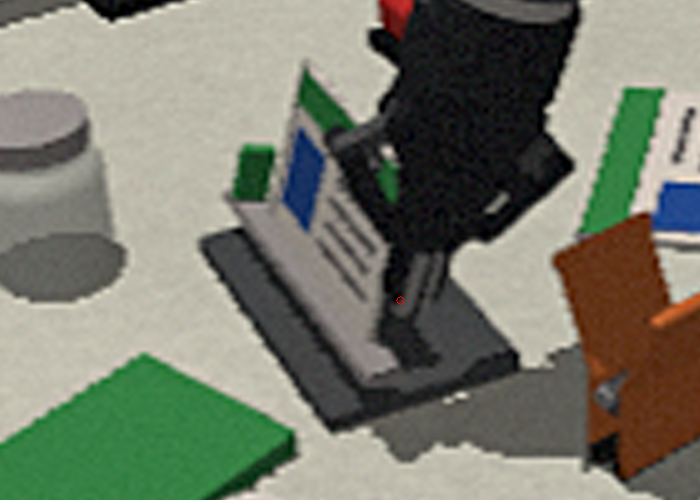

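Request:
step_arm(commands=[[0,0,0,0,0.006,-0.07,0],[0,0,0,0,0.006,-0.07,0],[0,0,0,0,0.006,-0.07,0],[0,0,0,0,0.006,-0.07,0],[0,0,0,0,0.006,-0.07,0],[0,0,0,0,0.006,-0.07,0],[0,0,0,0,0.006,-0.07,0],[0,0,0,0,0.006,-0.07,0],[0,0,0,0,0.006,-0.07,0],[0,0,0,0,0.006,-0.07,0]])

```text
time_s: 7.55
eef_pos: [0.5921, -0.1045, 0.0669]
eef_rot: [-0.658, 0.734, 0.045, 0.161]
wrist_force: [0.6, 0.1, -0.3]
opening: 0.002
```

Request:
step_arm(commands=[[0,0,0,0,0.005,-0.06,0],[0,0,0,0,0.005,-0.06,0],[0,0,0,0,0.005,-0.06,0]])

```text
time_s: 7.85
eef_pos: [0.5912, -0.1099, 0.0669]
eef_rot: [-0.658, 0.734, 0.045, 0.161]
wrist_force: [-0.5, 0.6, 0.3]
opening: -0.003
```

```bash
cat > look.py <<'E'
import sys
from plan import *
tag=sys.argv[1]; S=int(sys.argv[2]) if len(sys.argv)>2 else 5
R,e,o=cur()
s=Rs.T@(e-[SX,SY,0])-L
print("stand n,y,u",(s@nn).round(4),s[1].round(4),(s@up).round(4),"Fstand",(Rs.T@o['wrist_force']).round(1),"t",o['time_s'])
A=np.array(SP(0,0,.06))
for c in sys.argv[3].split(","):
    p,d,k=cam(c); np.savez(f"{c}_{tag}.npz",p=p,d=d)
    uv=proj(k,A)[0]
    q=cv2.resize(p,None,fx=S,fy=S,interpolation=cv2.INTER_CUBIC); cc=(uv*S+2).astype(int)
    x0=max(cc[0]-300,0);y0=max(cc[1]-250,0); cv2.imwrite(f"pics/{tag}_{c}.png",q[y0:y0+500,x0:x0+600])
E
python3 look.py a 6 scene
```

```text
stand n,y,u 0.0018 0.0859 0.036 Fstand [-0.6  0.5  0.3] t 7.85
```

View pics/a_scene.png

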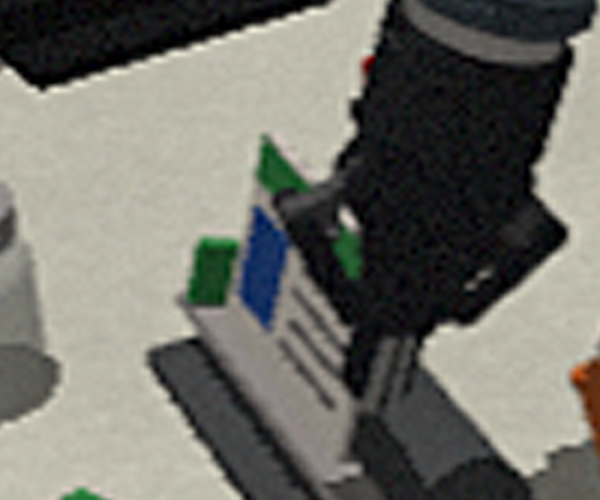

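Request:
step_arm(commands=[[0,0,0,0,0.004,-0.05,0],[0,0,0,0,0.004,-0.05,0],[0,0,0,0,0.003,-0.04,0],[0,0,0,0,0,0,0]])

```text
time_s: 8.3
eef_pos: [0.5906, -0.1141, 0.067]
eef_rot: [-0.658, 0.735, 0.045, 0.161]
wrist_force: [-0.1, -0.6, -0.6]
opening: -0.001
```

```bash
python3 look.py b 6 scene
```

```text
stand n,y,u 0.0019 0.0816 0.0361 Fstand [ 0.  -0.6 -0.6] t 8.3
```

View pics/b_scene.png

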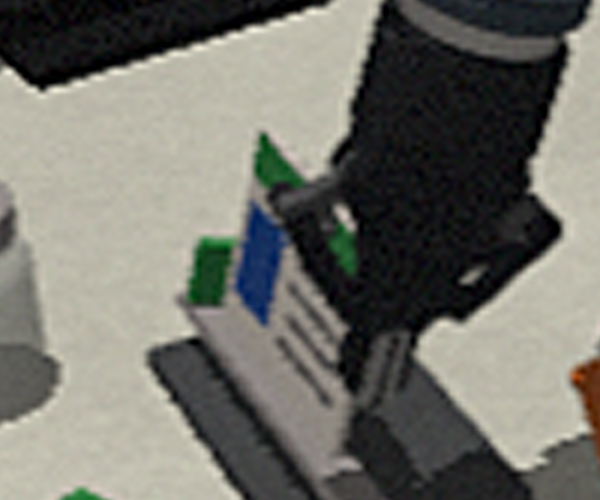

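Request:
step_arm(commands=[[0,0,0,0,0.003,-0.035,0],[0,0,0,0,0.003,-0.035,0],[0,0,0,0,0.003,-0.035,0],[0,0,0,0,0,0,0]])

```text
time_s: 8.75
eef_pos: [0.5902, -0.1172, 0.067]
eef_rot: [-0.658, 0.734, 0.045, 0.161]
wrist_force: [-1.0, -0.4, 0.1]
opening: 0.001
```

Request:
step_arm(commands=[[0,0,0,0,0.003,-0.035,0],[0,0,0,0,0,0,0]])

```text
time_s: 8.95
eef_pos: [0.59, -0.1182, 0.067]
eef_rot: [-0.658, 0.734, 0.045, 0.161]
wrist_force: [0.3, 0.3, 0.1]
opening: -0.003
```

Request:
step_arm(commands=[[0,0,0,0,0.003,-0.035,0],[0,0,0,0,0,0,0]])

```text
time_s: 9.15
eef_pos: [0.5898, -0.1192, 0.067]
eef_rot: [-0.658, 0.734, 0.045, 0.161]
wrist_force: [0.1, 0.2, -0.5]
opening: -0.0
```

```bash
python3 look.py c 6 scene
```

```text
stand n,y,u 0.0019 0.0764 0.0361 Fstand [ 0.   0.2 -0.5] t 9.15
```

View pics/c_scene.png

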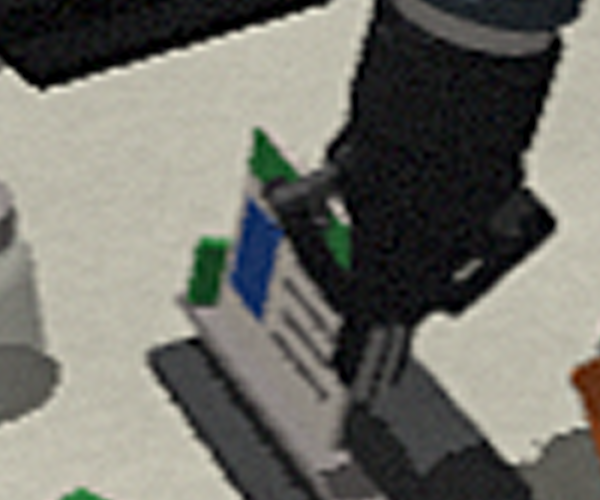

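Request:
step_arm(commands=[[0,0,0,0,0.003,-0.035,0],[0,0,0,0,0,0,0]])

```text
time_s: 9.4
eef_pos: [0.5897, -0.1203, 0.0671]
eef_rot: [-0.658, 0.734, 0.045, 0.161]
wrist_force: [0.1, 0.1, 1.1]
opening: -0.001
```

Request:
step_arm(commands=[[0,0,0,0,0.003,-0.035,0],[0,0,0,0,0,0,0]])

```text
time_s: 9.6
eef_pos: [0.5895, -0.1213, 0.067]
eef_rot: [-0.658, 0.734, 0.045, 0.161]
wrist_force: [0.0, 0.6, 0.4]
opening: 0.001
```

Request:
step_arm(commands=[[0,0,0,0,0.003,-0.035,0],[0,0,0,0,0,0,0]])

```text
time_s: 9.8
eef_pos: [0.5894, -0.1224, 0.0671]
eef_rot: [-0.658, 0.734, 0.045, 0.161]
wrist_force: [-0.0, 0.7, -0.4]
opening: 0.001
```

```bash
python3 look.py d 6 scene,top
```

```text
stand n,y,u 0.002 0.0733 0.0361 Fstand [-0.2  0.7 -0.4] t 9.8
```

View pics/d_scene.png

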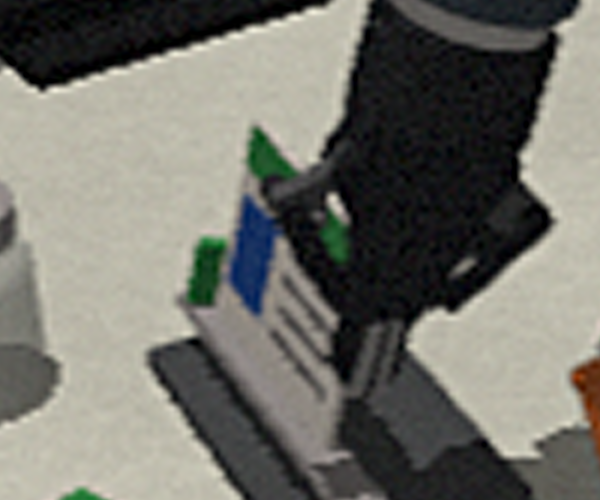

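View pics/d_top.png

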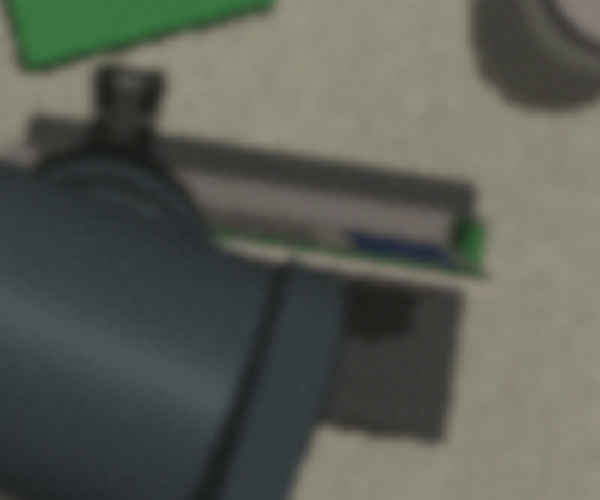

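```bash
python3 - <<'E'
from plan import *
k=ctrl.get_calibration("top"); ks=ctrl.get_calibration("scene")
A=proj(k,SP(0,0,.06))[0]; As=proj(ks,SP(0,0,.06))[0]
c=(A*6+2).astype(int)-[300,250]; cs=(As*6+2).astype(int)-[300,250]
for s in (.023,0,-.005):
    print(s,"top corner in d_top",(proj(k,SP(.002,s-.065,.095))[0]*6+2.5-c).round(0),"scene TL",(proj(ks,SP(.004,s-.065,.095))[0]*6+2.5-cs).round(0),"scene BL",(proj(ks,SP(.004,s-.065,.0))[0]*6+2.5-cs).round(0))
print("stop base front",(proj(ks,SP(.016,-.065,0))[0]*6+2.5-cs),(proj(ks,SP(0.004,-.065,0.032))[0]*6+2.5-cs))
E
```

```text
0.023 top corner in d_top [426. 278.] scene TL [272. 137.] scene BL [230. 326.]
0 top corner in d_top [486. 288.] scene TL [253. 115.] scene BL [212. 303.]
-0.005 top corner in d_top [499. 290.] scene TL [249. 111.] scene BL [209. 298.]
stop base front [188.20394225 302.82427181] [225.69865989 241.25838152]
```

Request:
step_arm(commands=[[0,0,0,0,0.003,-0.035,0],[0,0,0,0,0,0,0]])

```text
time_s: 10.1
eef_pos: [0.5892, -0.123, 0.067]
eef_rot: [-0.658, 0.734, 0.045, 0.161]
wrist_force: [0.4, 3.4, 0.3]
opening: 0.001
```

Request:
step_arm(commands=[[0,0,0,0,0.003,-0.035,0],[0,0,0,0,0,0,0]])

```text
time_s: 10.3
eef_pos: [0.5892, -0.1232, 0.067]
eef_rot: [-0.658, 0.734, 0.045, 0.161]
wrist_force: [1.1, 8.0, 1.5]
opening: -0.0
```

```bash
python3 look.py e 8 scene,top
```

```text
stand n,y,u 0.0019 0.0724 0.036 Fstand [-0.1  8.1  1.5] t 10.3
```

View pics/e_scene.png

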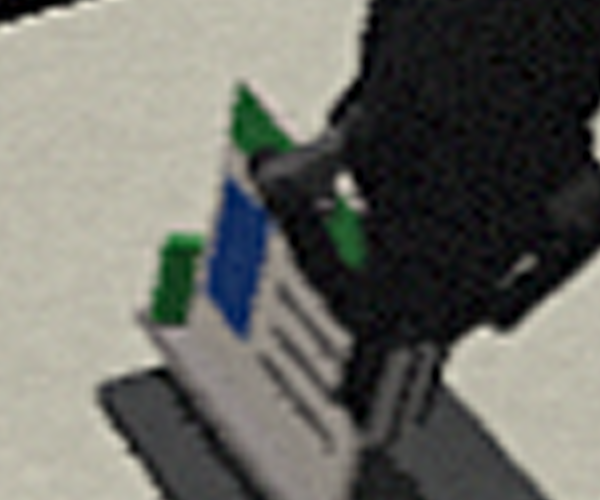

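View pics/e_top.png

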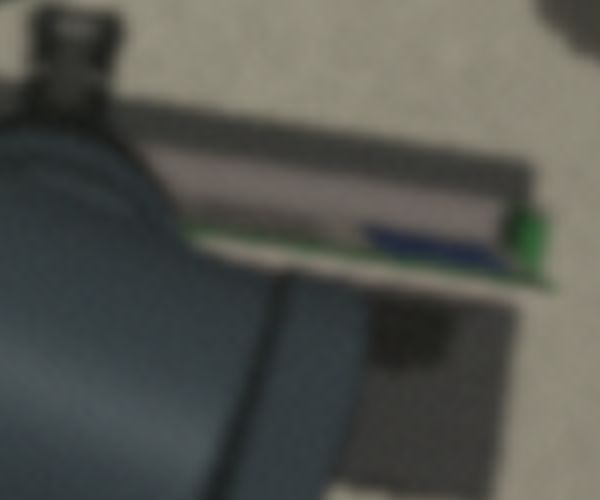

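Request:
step_arm(commands=[[0,0,0,0,-0.006,0.07,0],[0,0,0,0,-0.01,0.15,0],[0,0,0,0,-0.04,0.5,0],[0,0,0,0,-0.08,0.8,0],[0,0,0,0,-1,0,0],[0,0,0,0,-1,0,0],[0,0,0,0,-1,0,0],[0,0,0,0,-1,0,0],[0,0,0,0,-1,0,0],[0,0,0,0,-1,0,1]])

```text
time_s: 11.4
eef_pos: [0.5455, -0.0556, 0.2396]
eef_rot: [-0.658, 0.735, 0.045, 0.161]
wrist_force: [0.0, -0.8, 0.4]
opening: 0.154
```

```bash
cat > clipplan.py <<'E'
from plan import *
RYAW=-.43
Rr=Ro.from_euler('z',RYAW).as_matrix()
Rc=Rr@np.c_[[1,0,0],[0,0,-1],[0,1,0]]   # tool x = clip x, y down
CL=np.array([.5464,.149,.126])
E
python3 - <<'E'
from clipplan import *
delta(Rc,CL+[0,0,.10])
E
```

```text
turn units [0.43 2.5  2.95] | shift (cur axes) [-1.1  -0.45  6.73] | shift (target axes) [-2.81  0.45  6.21] t 11.4 op 0.154 F [ 0.  -0.8  0.4]
```

Request:
step_arm(commands=[[0.14,0.83,0.98,0,0,0,1],[0.14,0.83,0.98,0,0,0,1],[0.15,0.84,0.98,0,0,0,1],[0,0,0,-0.4,0,0.9,1],[0,0,0,-0.4,0,0.9,1],[0,0,0,-0.4,0,0.9,1],[0,0,0,-0.4,0,0.9,1],[0,0,0,-0.4,0,0.9,1],[0,0,0,-0.4,0,0.9,1],[0,0,0,-0.4,0,0.8,1]])

```text
time_s: 12.4
eef_pos: [0.5471, 0.1496, 0.2384]
eef_rot: [0.691, -0.691, 0.15, -0.151]
wrist_force: [0.5, 0.1, -0.4]
opening: 1.004
```

Request:
step_arm(commands=[[0,0,0,0,0,0,1],[0,0,0,0,0,0,1]])

```text
time_s: 12.6
eef_pos: [0.547, 0.1486, 0.2383]
eef_rot: [-0.691, 0.691, -0.15, 0.151]
wrist_force: [0.4, -0.4, 0.0]
opening: 0.998
```

```bash
python3 - <<'E'
from clipplan import *
delta(Rc,CL+[0,0,.05]); 
E
python3 look.py f 6 scene,top; python3 - <<'E'
from clipplan import *
p=np.load("scene_f.npz")['p']; k=ctrl.get_calibration("scene")
cc=(proj(k,CL+[0,0,.03])[0]).astype(int); print(cc,proj(k,cur()[1]))
q=p[cc[1]-60:cc[1]+50,max(0,cc[0]-70):cc[0]+70]; cv2.imwrite("pics/f_clip.png",cv2.resize(q,None,fx=5,fy=5,interpolation=cv2.INTER_CUBIC))
E
```

```text
turn units [-0.    0.01  0.01] | shift (cur axes) [-0.03  2.08  0.  ] | shift (target axes) [-0.02  2.08  0.  ] t 12.6 op 0.998 F [ 0.4 -0.4  0. ]
stand n,y,u -0.0274 0.3344 0.2244 Fstand [ 0.5 -0.4  0. ] t 12.6
[310 236] [[311.94217511 200.80369575]]
```

View pics/f_scene.png

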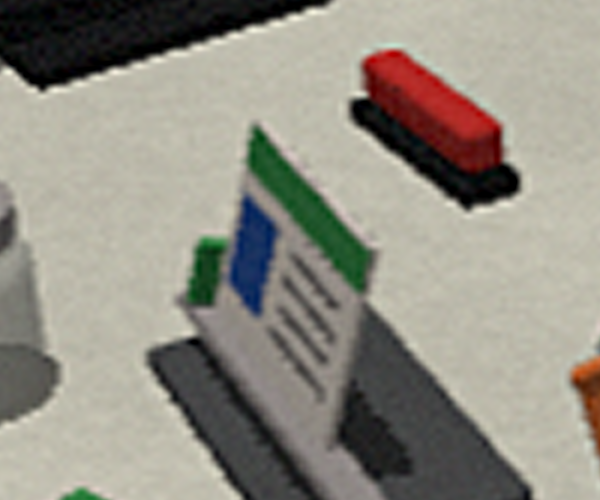

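View pics/f_top.png

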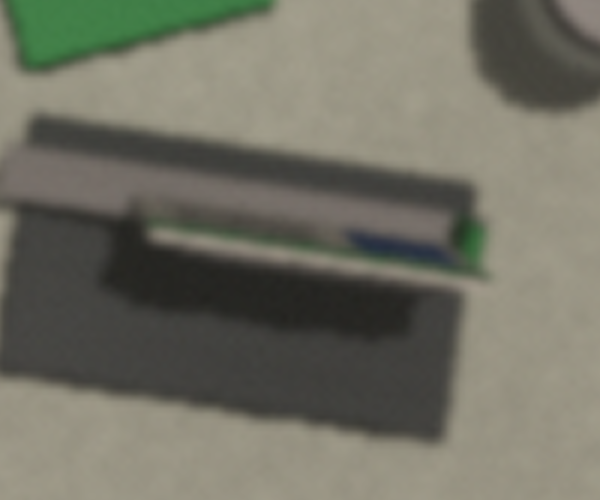

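View pics/f_clip.png

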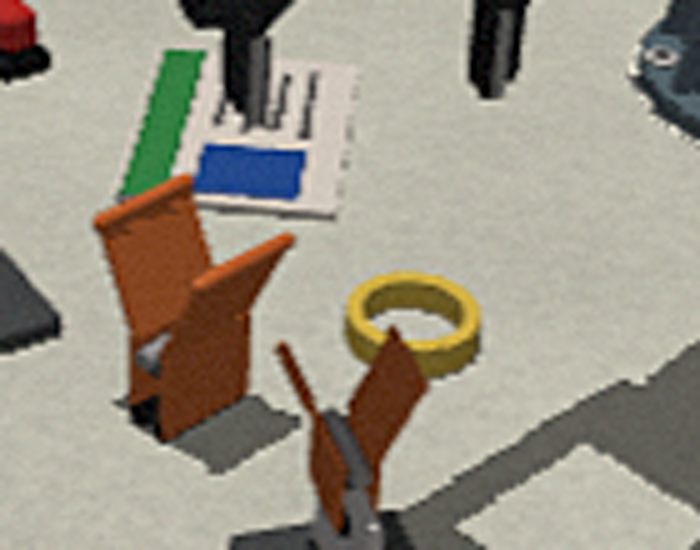

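Request:
step_arm(commands=[[0,0,0,0,0.6,0,1],[0,0,0,0,1,0,1],[0,0,0,0,1,0,1],[0,0,0,0,1,0,1],[0,0,0,0,0.5,0,1],[0,0,0,0,0.35,0,1],[0,0,0,0,0,0,1],[0,0,0,0,0,0,1]])

```text
time_s: 13.5
eef_pos: [0.5483, 0.1483, 0.1061]
eef_rot: [0.691, -0.69, 0.15, -0.152]
wrist_force: [0.6, 0.4, -0.2]
opening: 0.996
```

```bash
python3 - <<'E'
from clipplan import *
delta(Rc,CL+[0,0,-.022])
p,d,k=cam("scene"); np.savez("scene_g.npz",p=p,d=d)
cc=(proj(k,CL+[0,0,.0])[0]).astype(int)
q=p[cc[1]-50:cc[1]+50,max(0,cc[0]-70):cc[0]+70]; cv2.imwrite("pics/g_clip.png",cv2.resize(q,None,fx=5.5,fy=5.5,interpolation=cv2.INTER_CUBIC))
E
```

```text
turn units [-0.02  0.    0.03] | shift (cur axes) [-0.07  0.07 -0.01] | shift (target axes) [-0.07  0.07 -0.01] t 13.5 op 0.996 F [ 0.6  0.4 -0.2]
```

View pics/g_clip.png

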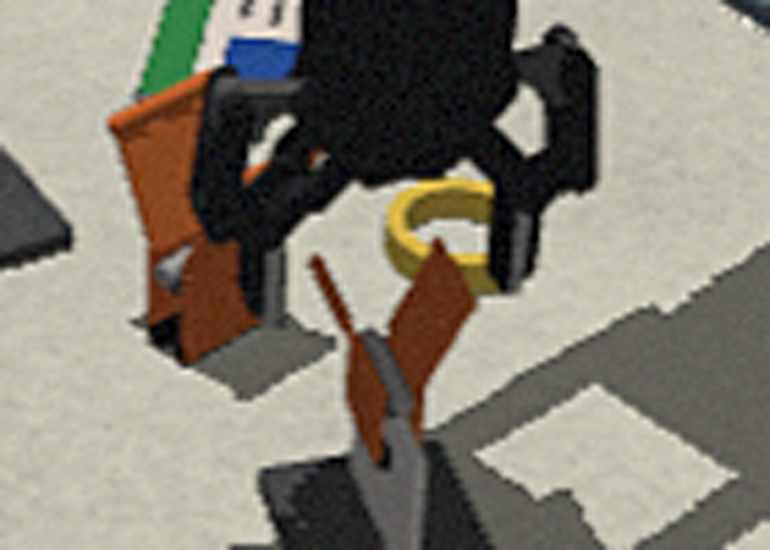

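Request:
step_arm(commands=[[0,0,0,-0.06,0.06,0,0.7],[0,0,0,0,0,0,0.7],[0,0,0,0,0,0,0.6],[0,0,0,0,-0.03,0,0.5],[0,0,0,0,-0.04,0,0.44],[0,0,0,0,-0.04,0,0.38],[0,0,0,0,-0.04,0,0.31],[0,0,0,0,0,0,0.31],[0,0,0,0,0,0,0.31]])

```text
time_s: 14.45
eef_pos: [0.5479, 0.1492, 0.1102]
eef_rot: [0.691, -0.69, 0.148, -0.153]
wrist_force: [0.1, -0.1, 8.9]
opening: 0.307
```

```bash
cat > lk.py <<'E'
import sys
from clipplan import *
tag=sys.argv[1]; 
R,e,o=cur(); print(e.round(4),o['opening'].round(3) if hasattr(o['opening'],'round') else o['opening'],o['wrist_force'].round(1),o['time_s'])
p,d,k=cam("scene"); np.savez(f"scene_{tag}.npz",p=p,d=d)
cc=(proj(k,e)[0]).astype(int)
y0=max(0,cc[1]-50);x0=max(0,cc[0]-70)
cv2.imwrite(f"pics/{tag}.png",cv2.resize(p[y0:y0+100,x0:x0+140],None,fx=5.5,fy=5.5,interpolation=cv2.INTER_CUBIC))
E
python3 lk.py h
```

```text
[0.5479 0.1492 0.1102] 0.3068611786198745 [ 0.1 -0.1  8.9] 14.45
```

View pics/h.png

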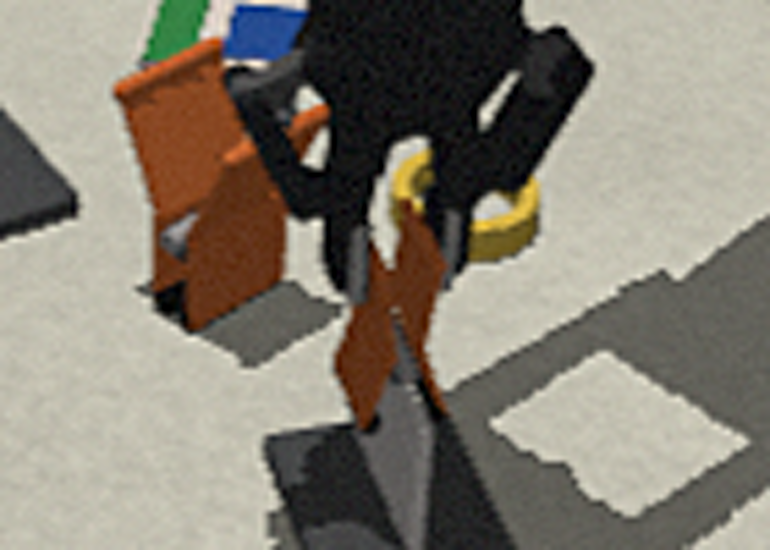

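Request:
step_arm(commands=[[0,0,0,0,-0.1,0,0.31],[0,0,0,0,-0.2,0,0.31],[0,0,0,0,-0.4,0,0.31],[0,0,0,0,-0.6,0,0.31],[0,0,0,0,-1,0,0.31],[0,0,0,0,-1,0,0.31],[0,0,0,0,-1,0,0.31],[0,0,0,0,-0.5,0,0.31],[0,0,0,0,0,0,0.31],[0,0,0,0,0,0,0.31]])

```text
time_s: 15.5
eef_pos: [0.5449, 0.1492, 0.2507]
eef_rot: [0.691, -0.691, 0.151, -0.151]
wrist_force: [-0.2, 1.2, -2.4]
opening: 0.309
```

```bash
python3 lk.py i
```

```text
[0.5449 0.1492 0.2507] 0.3090046436457546 [-0.2  1.2 -2.4] 15.5
```

View pics/i.png

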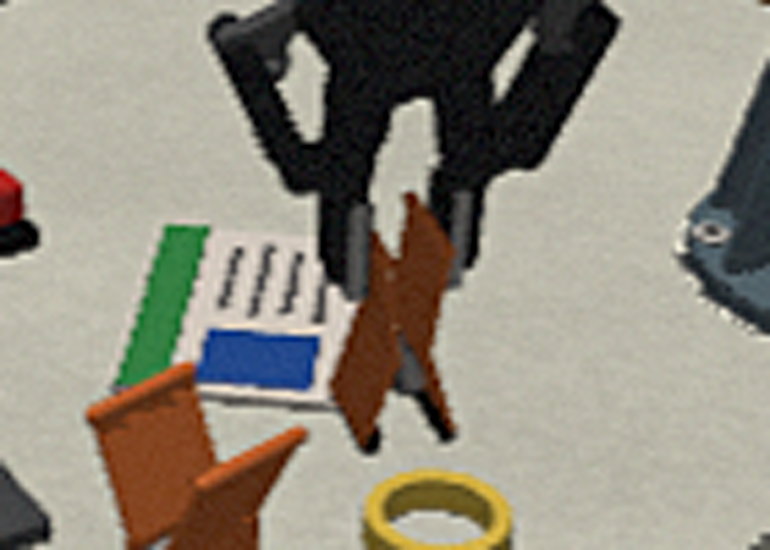

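```bash
python3 - <<'E'
from clipplan import *
from scipy.optimize import least_squares
R,e,o=cur()
for c in ("scene",):
    f=np.load("scene_i.npz"); k=ctrl.get_calibration(c)
    P,u,v=cloud(k,f['d']); P=P-[0,0,-.0025]
    hsv=cv2.cvtColor(f['p'],cv2.COLOR_BGR2HSV)[v,u]
    q=(P-e)@R
    m=(hsv[:,0]<20)&(hsv[:,1]>120)&(np.linalg.norm(q,axis=1)<.08)
    print(c,m.sum(),np.percentile(q[m],[1,25,50,75,99],axis=0).round(4).tolist())
    m=(np.linalg.norm(q[:,:],axis=1)<.075)&(q[:,1]>.035); print("low part",m.sum(),q[m].max(0),q[m].min(0),np.median(q[m],0))
K={c:ctrl.get_calibration(c) for c in("top","scene")}
off={c:(proj(K[c],SP(0,0,.06))[0]*6+2).astype(int)-[300,250] for c in K}
card={"top":[((.004,.065,.095),(148,228)),((0,.065,.095),(147,242)),((.004,-.065,.095),(488,274)),((0,-.065,.095),(491,290))],"scene":[((.004,-.065,.095),(255,122)),((.004,.065,.095),(378,248)),((.004,.065,0),(332,447))]}
def B(X): return L+X[0]*nn+np.array([0,X[1],0])+X[2]*up
def res(p,cs,yaw=None):
    r=[]
    yw=p[2]
    RR=Ro.from_euler('z',yw).as_matrix()
    for c in cs:
        for X,q in card[c]: r.append(proj(K[c],RR@B(X)+[p[0],p[1],0])[0]-(np.array(q)+off[c]-2.5)/6)
    return np.ravel(r)
for cs in (["top"],["scene"],["top","scene"]):
    s=least_squares(res,[SX,SY,SYAW],args=(cs,)); RR=Ro.from_euler('z',s.x[2]).as_matrix()
    print(cs,s.x.round(4),"boardtop",(RR@B((0,0,.095))+[s.x[0],s.x[1],0]).round(4)); print(res(s.x,cs).reshape(-1,2).round(1).tolist())
E
```

```text
scene 510 [[-0.0155, -0.0362, -0.0164], [-0.0081, -0.0096, -0.0023], [-0.0022, 0.0104, 0.0083], [0.0097, 0.0285, 0.0175], [0.0147, 0.05, 0.0216]]
low part 152 [0.01594424 0.05569714 0.02239241] [-0.0198164   0.03501584 -0.02124003] [0.01165017 0.04609817 0.00888768]
['top'] [ 0.5678 -0.1946 -0.1325] boardtop [ 0.5598 -0.1935  0.1228]
[[-0.2, 0.3], [-0.3, -0.3], [0.7, 0.5], [-0.1, -0.4]]
['scene'] [ 0.5669 -0.189  -0.1319] boardtop [ 0.5589 -0.1879  0.1228]
[[-0.1, -0.4], [0.2, 0.0], [-0.2, 0.3]]
['top', 'scene'] [ 0.567  -0.1934 -0.1267] boardtop [ 0.5589 -0.1924  0.1228]
[[-0.8, 0.8], [-0.9, 0.2], [0.2, 0.7], [-0.6, -0.2], [-1.1, -1.0], [-0.7, -0.7], [-1.0, -0.5]]
```

```bash
sed -i 's/^SX,SY,SYAW=.*/SX,SY,SYAW=.567,-.1945,-.145/' plan.py; python3 - <<'E'
from clipplan import *
f=np.load("scene_f.npz"); k=ctrl.get_calibration("scene")
P,u,v=cloud(k,f['d']); P=P-[0,0,-.0025]
q=(P-[SX,SY,0])@Rs-L
n,y,uu=q@nn,q[:,1],q@up
m=(abs(y)<.06)&(uu>.02)&(uu<.09)&(abs(n-.004)<.01)
Q=P[m]
for it in range(4):
    cen=Q.mean(0); w=np.linalg.svd(Q-cen)[2][2]; w*=np.sign(w[0]); r=(Q-cen)@w; Q=Q[abs(r)<.002]
print(len(Q),np.median(n[m]).round(4),"lean",np.arcsin(w[2]).round(3),"yaw",np.arctan2(w[1],w[0]).round(3))
f=np.load("top_f.npz"); k=ctrl.get_calibration("top")
P,u,v=cloud(k,f['d']); P=P-[0,0,.0012]
q=(P-[SX,SY,0])@Rs-L
n,y,uu=q@nn,q[:,1],q@up
m=(abs(y)<.066)&(uu>.088)&(uu<.105)&(abs(n)<.02)
print("top edge",m.sum(),np.median(n[m]).round(4),np.percentile(uu[m],[5,50,95]).round(4),np.percentile(y[m],[1,99]).round(4), np.polyfit(y[m],n[m],1))
delta(Rb,SP(0,-.002,.129+.06)); delta(Rb,SP(0,-.002,.129)); print(SP(0,-.002,.189),cur()[1])
E
```

```text
501 0.0036 lean 0.297 yaw -0.179
top edge 214 0.0014 [0.0898 0.0935 0.0965] [-0.0633  0.0628] [0.01012252 0.00097206]
turn units [ 0.41 -2.7  -2.86] | shift (cur axes) [  4.33   1.24 -10.5 ] | shift (target axes) [  0.78   1.54 -11.29] t 15.55 op 0.313 F [ 0.3  0.1 -0.9]
turn units [ 0.41 -2.7  -2.86] | shift (cur axes) [  4.9    3.15 -10.34] | shift (target axes) [  0.78   3.54 -11.29] t 15.55 op 0.313 F [ 0.3  0.1 -0.9]
[ 0.53123394 -0.19129848  0.2125586 ] [0.54453305 0.14919964 0.24991892]
```

Request:
step_arm(commands=[[0,0,0,0.2,0,-0.5,0.31],[0,0,0,0.41,0,-1,0.31],[0,0,0,0.41,0,-1,0.31],[0,0,0,0.41,0,-1,0.31],[0,0,0,0.41,0,-1,0.31],[0,0,0,0.41,0,-1,0.31],[0,0,0,0.41,0,-1,0.31],[0,0,0,0.41,0,-1,0.31],[0,0,0,0.41,0,-1,0.31],[0,0,0,0.41,0,-1,0.31]])

```text
time_s: 16.55
eef_pos: [0.5315, -0.1603, 0.2499]
eef_rot: [0.691, -0.69, 0.151, -0.15]
wrist_force: [0.2, -0.4, -1.1]
opening: 0.308
```

Request:
step_arm(commands=[[0,0,0,0.41,0,-1,0.31],[0.1,-0.68,-0.71,0,0,0,0.31],[0.1,-0.68,-0.71,0,0,0,0.31],[0.1,-0.67,-0.72,0,0,0,0.31],[0.11,-0.67,-0.72,0,0,0,0.31],[0,0,0,0,0,0,0.31],[0,0,0,0,0,0,0.31],[0,0,0,0,0,0,0.31]])

```text
time_s: 17.35
eef_pos: [0.5317, -0.1913, 0.2515]
eef_rot: [-0.69, 0.705, 0.055, 0.157]
wrist_force: [0.1, -1.4, -1.3]
opening: 0.31
```

```bash
python3 - <<'E'
from clipplan import *
delta(Rb,SP(0,-.002,.129+.045)); print(cur()[1])
E
```

```text
turn units [-0.01 -0.01  0.01] | shift (cur axes) [-0.4   1.73 -0.  ] | shift (target axes) [-0.4   1.73 -0.  ] t 17.35 op 0.31 F [ 0.1 -1.4 -1.3]
[ 0.53165865 -0.19128872  0.25145364]
```

Request:
step_arm(commands=[[0,0,0,-0.2,0.2,0,0.31],[0,0,0,-0.2,0.5,0,0.31],[0,0,0,0,0.6,0,0.31],[0,0,0,0,0.43,0,0.31],[0,0,0,0,0,0,0.31],[0,0,0,0,0,0,0.31]])

```text
time_s: 17.95
eef_pos: [0.5356, -0.1913, 0.1983]
eef_rot: [-0.69, 0.705, 0.056, 0.157]
wrist_force: [0.1, -0.4, -1.6]
opening: 0.314
```

```bash
python3 look.py j 6 scene,top; python3 - <<'E'
from clipplan import *
delta(Rb,SP(0,-.002,.129))
R,e,o=cur()
f=np.load("scene_j.npz"); k=ctrl.get_calibration("scene")
P,u,v=cloud(k,f['d']); P=P-[0,0,-.0025]
hsv=cv2.cvtColor(f['p'],cv2.COLOR_BGR2HSV)[v,u]
s=(P-[SX,SY,0])@Rs-L; q=np.c_[s@nn,s[:,1],s@up]
m=(hsv[:,0]<20)&(hsv[:,1]>120)&(np.linalg.norm(P-e,axis=1)<.07)
print("clip orange n,y,u",m.sum(),np.percentile(q[m],[1,50,99],axis=0).round(4).tolist())
E
```

```text
stand n,y,u -0.0001 -0.0014 0.1741 Fstand [ 0.2 -0.4 -1.6] t 17.95
turn units [-0.    0.    0.04] | shift (cur axes) [-0.03  1.53 -0.01] | shift (target axes) [-0.02  1.53 -0.01] t 18.05 op 0.31 F [ 0.5 -0.  -0.9]
clip orange n,y,u 348 [[-0.0173, -0.0221, 0.1208], [0.0045, 0.0069, 0.158], [0.0142, 0.0207, 0.1986]]
```

View pics/j_scene.png

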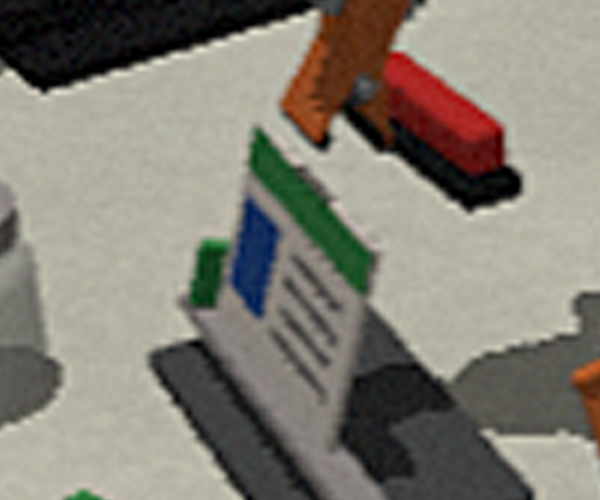

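Request:
step_arm(commands=[[0,0,0,0,0.3,0,0.31],[0,0,0,0,0.3,0,0.31],[0,0,0,0,0.3,0,0.31],[0,0,0,0,0.2,0,0.31],[0,0,0,0,0.1,0,0.31],[0,0,0,0,0,0,0.31]])

```text
time_s: 18.65
eef_pos: [0.546, -0.1927, 0.1633]
eef_rot: [-0.69, 0.704, 0.056, 0.157]
wrist_force: [0.8, -0.9, -1.7]
opening: 0.313
```

```bash
python3 look.py k 6 scene,top
```

```text
stand n,y,u -0.0004 -0.0013 0.1376 Fstand [ 0.9 -0.8 -1.7] t 18.65
```

View pics/k_scene.png

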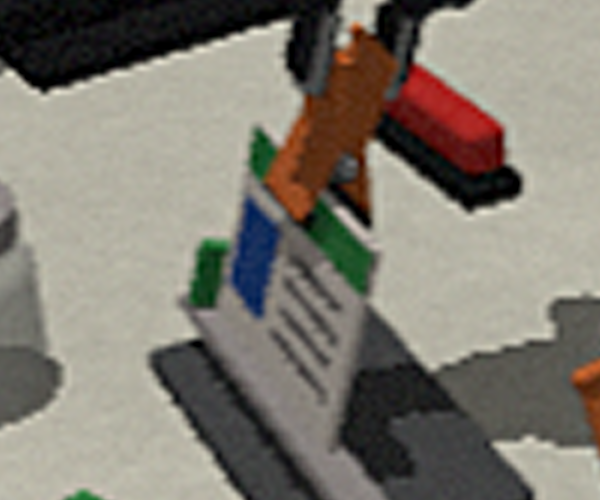

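Request:
step_arm(commands=[[0,0,0,0,0.1,0,0.31],[0,0,0,0,0.07,0,0.31],[0,0,0,0,0.05,0,0.31],[0,0,0,0,0,0,0.31]])

```text
time_s: 19.15
eef_pos: [0.5481, -0.1931, 0.1576]
eef_rot: [-0.69, 0.705, 0.056, 0.157]
wrist_force: [-0.8, -0.2, -1.5]
opening: 0.309
```

Request:
step_arm(commands=[[0,0,0,0,0.035,0,0.31],[0,0,0,0,0,0,0.31]])

```text
time_s: 19.35
eef_pos: [0.5484, -0.1932, 0.1568]
eef_rot: [-0.69, 0.705, 0.056, 0.157]
wrist_force: [-0.4, 0.1, -1.1]
opening: 0.314
```

Request:
step_arm(commands=[[0,0,0,0,0.035,0,0.31],[0,0,0,0,0,0,0.31]])

```text
time_s: 19.55
eef_pos: [0.549, -0.1935, 0.1561]
eef_rot: [-0.69, 0.705, 0.056, 0.157]
wrist_force: [-1.7, 0.5, 0.8]
opening: 0.314
```

```bash
python3 look.py l 6 scene,top
```

```text
stand n,y,u 0.0004 -0.0016 0.1298 Fstand [-1.8  0.3  0.8] t 19.55
```

View pics/l_scene.png

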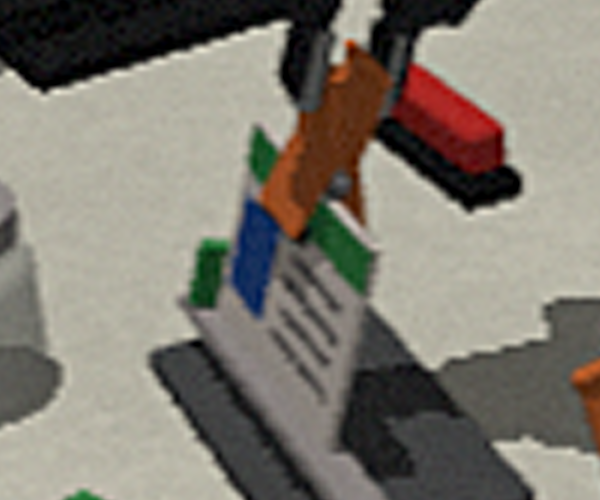

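Contact is starting: the wrist z force went from -1.2 to +0.8 N at u = 0.130, where I expected the throat to land. I'll press on a little further.

Request:
step_arm(commands=[[0,0,0,0,0.035,0,0.31],[0,0,0,0,0,0,0.31]])

```text
time_s: 19.85
eef_pos: [0.5499, -0.194, 0.1562]
eef_rot: [-0.689, 0.705, 0.057, 0.158]
wrist_force: [-2.6, 0.4, 6.6]
opening: 0.315
```

Request:
step_arm(commands=[[0,0,0,0,0.035,0,0.31],[0,0,0,0,0,0,0.31]])

```text
time_s: 20.05
eef_pos: [0.551, -0.1944, 0.1564]
eef_rot: [-0.689, 0.705, 0.057, 0.158]
wrist_force: [-3.3, 0.4, 11.3]
opening: 0.31
```

Request:
step_arm(commands=[[0,0,0,0,0.05,0,0.36],[0,0,0,0,0.05,0,0.4]])

```text
time_s: 20.25
eef_pos: [0.5521, -0.1947, 0.1539]
eef_rot: [-0.689, 0.705, 0.058, 0.159]
wrist_force: [-6.6, 1.5, 19.2]
opening: 0.402
```

Request:
step_arm(commands=[[0,0,0,0,0.05,0,0.44],[0,0,0,0,0.05,0,0.48]])

```text
time_s: 20.45
eef_pos: [0.5526, -0.1947, 0.1507]
eef_rot: [-0.689, 0.705, 0.057, 0.158]
wrist_force: [-6.3, 1.9, 18.4]
opening: 0.478
```

```bash
python3 look.py m 6 scene
```

```text
stand n,y,u 0.0024 -0.0023 0.1235 Fstand [-6.5  0.9 18.4] t 20.45
```

View pics/m_scene.png

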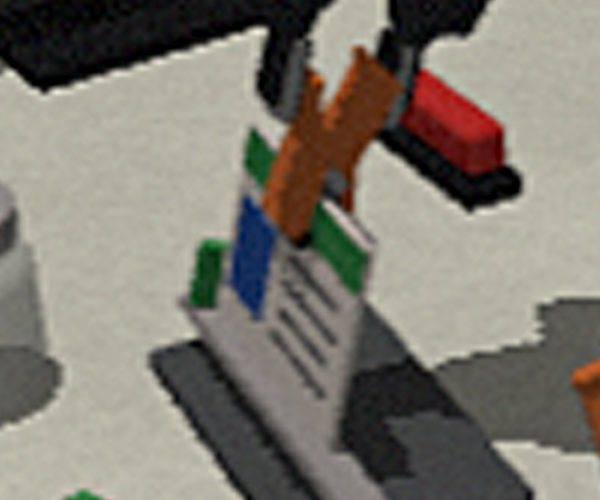

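Request:
step_arm(commands=[[0,0,0,0,0.03,0,0.52],[0,0,0,0,0.03,0,0.56]])

```text
time_s: 20.7
eef_pos: [0.5527, -0.1945, 0.1479]
eef_rot: [-0.689, 0.705, 0.057, 0.158]
wrist_force: [-3.7, -0.4, 13.0]
opening: 0.564
```

Request:
step_arm(commands=[[0,0,0,0,0.03,0,0.6],[0,0,0,0,0.03,0,0.65],[0,0,0,0,0,0,0.7],[0,0,0,0,0,0,0.75]])

```text
time_s: 21.1
eef_pos: [0.552, -0.1936, 0.1442]
eef_rot: [-0.69, 0.705, 0.056, 0.157]
wrist_force: [0.3, 0.0, 0.6]
opening: 0.749
```

```bash
python3 look.py n 6 scene
```

```text
stand n,y,u -0.0002 -0.0012 0.1175 Fstand [0.3 0.  0.6] t 21.1
```

View pics/n_scene.png

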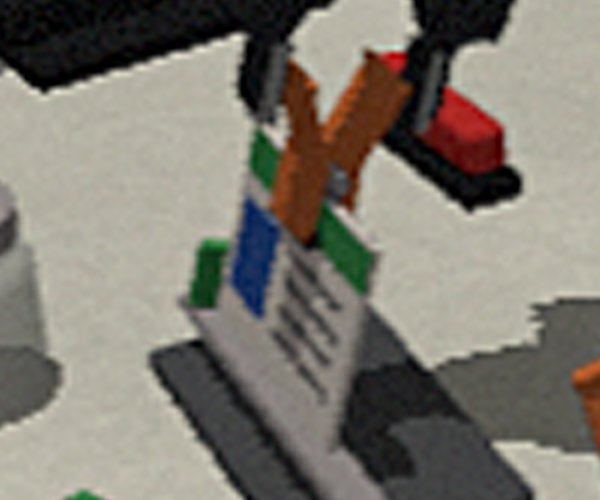

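Request:
step_arm(commands=[[0,0,0,0,0,0,0.9],[0,0,0,0,0,0,0.95],[0,0,0,0,-0.3,0,0.95],[0,0,0,0,-0.6,0,0.95],[0,0,0,0,-1,0,0.95],[0,0,0,0,-1,0,0.95],[0,0,0,0,-1,0,0.95],[0,0,0,0,-1,0,0.95],[0,0,0,0,0,1,0.95],[0,0,0,0,0,1,0.95]])

```text
time_s: 22.15
eef_pos: [0.5177, -0.1286, 0.2874]
eef_rot: [-0.689, 0.705, 0.056, 0.159]
wrist_force: [-0.6, 1.0, -0.1]
opening: 0.949
```

Request:
step_arm(commands=[[0,0,0,-1,0,1,0.95],[0,0,0,-1,0,1,0.95],[0,0,0,-1,0,1,0.95],[0,0,0,-1,0,1,0.95],[0,0,0,-0.5,0,1,0.95],[0,0,0,0,0,0,0.95]])

```text
time_s: 22.75
eef_pos: [0.4098, 0.042, 0.2446]
eef_rot: [-0.69, 0.704, 0.058, 0.155]
wrist_force: [0.3, 0.3, -0.1]
opening: 0.948
```

```bash
python3 look.py o 8 scene,top; python3 - <<'E'
from clipplan import *
for c,dz in (("scene",-.0025),("top",.0012)):
    f=np.load(c+"_o.npz"); k=ctrl.get_calibration(c)
    P,u,v=cloud(k,f['d']); P=P-[0,0,dz]
    hsv=cv2.cvtColor(f['p'],cv2.COLOR_BGR2HSV)[v,u]
    s=(P-[SX,SY,0])@Rs-L; q=np.c_[s@nn,s[:,1],s@up]
    m=(hsv[:,0]<20)&(hsv[:,1]>120)&(np.linalg.norm(q-[0,0,.11],axis=1)<.08)
    print(c,"clip n,y,u",m.sum(),np.percentile(q[m],[2,50,98],axis=0).round(4).tolist())
    top=m&(q[:,2]>.138); print("  lips",np.percentile(q[top],[2,50,98],axis=0).round(4).tolist())
    S=4; im=cv2.resize(f['p'],None,fx=S,fy=S,interpolation=cv2.INTER_CUBIC)
    # predicted: pin ends, lips ends, throat
    for n,y,u_ in [(0,-.02,.103),(0,.02,.103),(.025,.02,.144),(.025,-.02,.144),(-.025,.02,.144),(-.025,-.02,.144)]:
        a=proj(k,SP(n,y,u_))[0]*S+1.5; cv2.circle(im,tuple(a.astype(int)),3,(255,0,255),-1)
    cc=(proj(k,SP(0,0,.08))[0]*S).astype(int); cv2.imwrite(f"pics/o_{c}_ov.png",cv2.resize(im[cc[1]-130:cc[1]+130,cc[0]-170:cc[0]+170],None,fx=2,fy=2))
E
```

```text
stand n,y,u -0.1376 0.2113 0.2651 Fstand [ 0.3  0.3 -0.1] t 22.75
scene clip n,y,u 343 [[-0.0196, -0.0199, 0.0767], [0.0048, 0.0022, 0.1193], [0.0236, 0.0194, 0.1494]]
  lips [[-0.0215, -0.0185, 0.1382], [-0.0169, 0.0027, 0.1447], [0.0244, 0.0197, 0.1499]]
top clip n,y,u 343 [[-0.0218, -0.0221, 0.1064], [-0.0085, -0.002, 0.1332], [0.0256, 0.0172, 0.1511]]
  lips [[-0.0221, -0.022, 0.1387], [-0.0169, -0.0019, 0.1479], [0.0261, 0.0173, 0.1517]]
```

View pics/o_scene_ov.png

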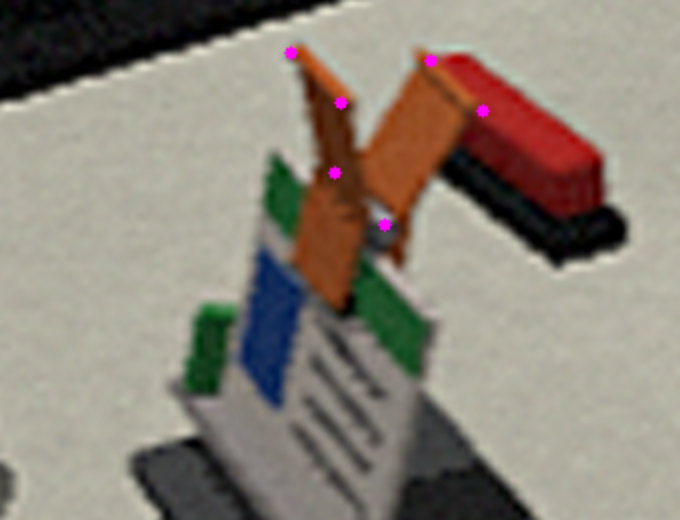

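View pics/o_top_ov.png

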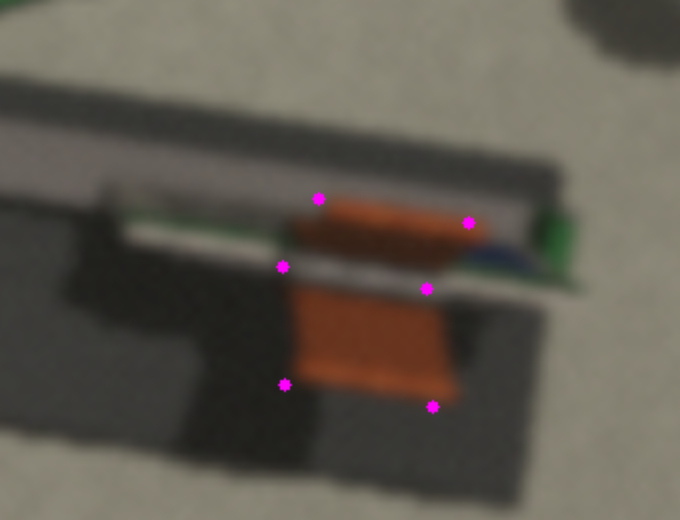

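View pics/o_scene.png

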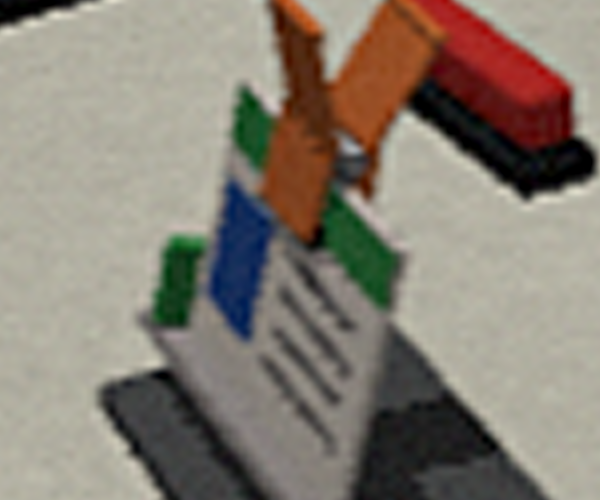

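```bash
python3 - <<'E'
from clipplan import *
for c,A in (("top",[SP(.002,-.065,.093),SP(.002,.062,.093)]),("scene",[SP(.004,-.063,.09),SP(.004,.063,.09),SP(.004,.064,.01)])):
    a=np.load(c+"_f.npz")['p'];b=np.load(c+"_o.npz")['p'];e=np.load(c+"_e.npz")['p']; k=ctrl.get_calibration(c)
    for X in A:
        u,v=proj(k,X)[0].round().astype(int)
        g=lambda p:np.float32(cv2.cvtColor(p[v-7:v+8,u-7:u+8],cv2.COLOR_BGR2GRAY))
        print(c,"f->o shift px",np.round(cv2.phaseCorrelate(g(a),g(b)),2)[0],"e->o",np.round(cv2.phaseCorrelate(g(e),g(b)),2)[0])
f=np.load("top_o.npz"); k=ctrl.get_calibration("top"); P,u,v=cloud(k,f['d']); P=P-[0,0,.0012]
hsv=cv2.cvtColor(f['p'],cv2.COLOR_BGR2HSV)[v,u]
s=(P-[SX,SY,0])@Rs-L; q=np.c_[s@nn,s[:,1],s@up]
m=(abs(q[:,0])<.012)&(q[:,2]>.085)&(q[:,2]<.11)&(abs(q[:,1])<.09)
print("card+pin y",np.percentile(q[m][:,1],[0,1,99,100]).round(4))
im=np.zeros(0)
for c in("top","scene"):
    for t in("clip","mug","pill_bottle","swab_jar","tape_roll","stapler","notebook"):
        pass
a=np.load("top0.npz")['p'].astype(int);b=f['p'].astype(int); d=abs(a-b).max(2); 
cv2.imwrite("pics/diff.png",np.hstack([np.uint8(np.clip(d*3,0,255)),cv2.cvtColor(np.uint8(b),cv2.COLOR_BGR2GRAY)])[:, :560])
cv2.imwrite("pics/o_full.png",np.uint8(b))
E
```

```text
Traceback (most recent call last):
ValueError: setting an array element with a sequence. The requested array has an inhomogeneous shape after 1 dimensions. The detected shape was (2,) + inhomogeneous part.
```

```bash
python3 - <<'E'
from clipplan import *
for c,A in (("top",[SP(.002,-.065,.093),SP(.002,.062,.093)]),("scene",[SP(.004,-.063,.09),SP(.004,.063,.09),SP(.004,.064,.01)])):
    a=np.load(c+"_f.npz")['p'];b=np.load(c+"_o.npz")['p'];e=np.load(c+"_e.npz")['p']; k=ctrl.get_calibration(c)
    for X in A:
        u,v=proj(k,X)[0].round().astype(int)
        g=lambda p:np.float32(cv2.cvtColor(np.ascontiguousarray(p[v-7:v+8,u-7:u+8]),cv2.COLOR_BGR2GRAY))
        print(c,"f->o shift px",np.round(cv2.phaseCorrelate(g(a),g(b))[0],2),"e->o",np.round(cv2.phaseCorrelate(g(e),g(b))[0],2))
f=np.load("top_o.npz"); k=ctrl.get_calibration("top"); P,u,v=cloud(k,f['d']); P=P-[0,0,.0012]
s=(P-[SX,SY,0])@Rs-L; q=np.c_[s@nn,s[:,1],s@up]
m=(abs(q[:,0])<.012)&(q[:,2]>.085)&(q[:,2]<.11)&(abs(q[:,1])<.09)
print("card+pin y",np.percentile(q[m][:,1],[0,1,99,100]).round(4))
b=f['p']; cv2.imwrite("pics/o_full.png",b)
a=np.load("top0.npz")['p']; cv2.imwrite("pics/diff.png",np.uint8(np.clip(cv2.absdiff(a,b).max(2).astype(int)*3,0,255)))
E
```

```text
top f->o shift px [0.44 0.6 ] e->o [0.32 0.71]
top f->o shift px [0.3  0.38] e->o [-5.31 -6.29]
scene f->o shift px [0.52 0.11] e->o [0.55 0.05]
scene f->o shift px [0.31 0.75] e->o [3.37 0.75]
scene f->o shift px [0.43 0.64] e->o [0.35 1.29]
card+pin y [-0.0644 -0.0632  0.0627  0.0647]
```

View pics/diff.png

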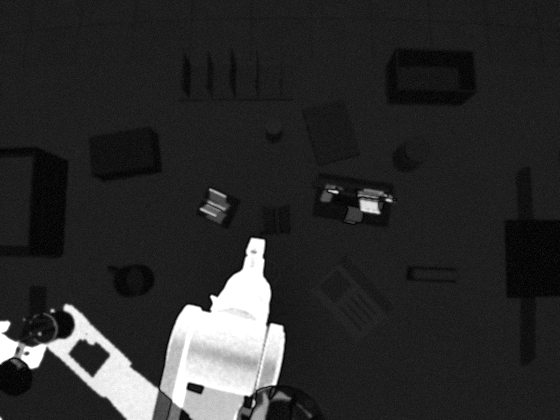

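View pics/o_full.png

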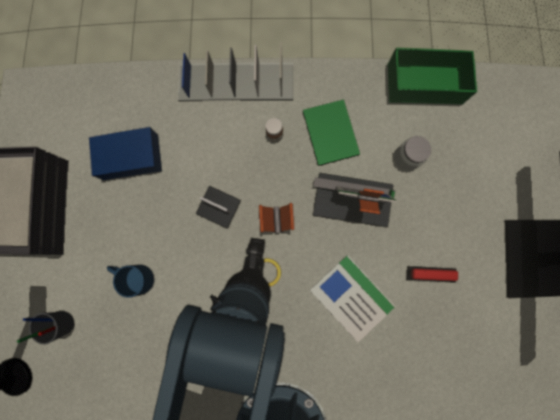

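```bash
python3 - <<'E'
from bench import ctrl
print(ctrl.get_obs()['time_s'], ctrl.hand_in())
E
```

```text
the job is handed in; nothing more can be done
22.85 None
```

I slid the card along its ledge to the green stop, then moved the orange clip from the rail onto the middle of the card's top edge, and handed in at 22.9 s. I don't know the verdict, since the hand-in reports none.

- **Card:** I pushed its open-end edge with the shut fingers. The push force stayed within noise until it jumped to 3.4 N and then 8 N, which I took as the stop. The card stayed on the ledge. After clipping, its corners had moved about 0.5–1 px, with no sign of it leaving the stop.
- **Clip:** I squeezed the wings of the smaller clip, lifted it off the rail, and lowered it tilted with the board until the throat met the card's edge. I kept pressing it down with 11–19 N while the jaws closed.
- **Last checks with the arm clear:**
    - The pin and lips sit within about 2–4 mm of where a fully seated clip should be.
    - The jaws straddle both card and board.
    - The top view puts the clip's middle about 2.5 mm towards the stop from the card's middle. A rough reading of that picture gave 3–4 mm.
    - The scene view puts it at about 0.
    - The before/after top view shows no other object moved.
- **Disagreements:**
    - The two cameras differ by about 3–5 mm.
    - Estimates of the stand's yaw ranged from -0.13 to -0.18 rad, and I used -0.145.
    - The dark foot sits about 14 mm off the board's middle along the ledge, so I took the stand's position from the ledge, card and stop instead.

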